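Load the sample stacker, hang its guard and start it

TASK

Load every sample cassette that lies on the bench into the white spring-loaded stacker, one on top of another, pressing each one down flat until it is caught under the two sprung lips. Then take the guard plate from its rest, put its two keyholes over the two screw heads on the front of the stacker and pull it fully down so that it is locked and hangs there by itself, and after that throw the start lever all the way over. Leave the burner, the beaker and the bottle where they stand.

Things in the scene. Friction and masses are not known exactly. Their poses are not given: they have to be found in the camera images.
- stacker: Fixed white cassette stacker, 150 wide (y) x 120 deep (x) x 184 mm high. Origin: centre of its underside, on the bench; x points to its back, z up; its front (-x) roughly faces the robot. An upright well, 48 (x) by 88 mm (y) inside; front and back are open between the corner posts over the middle 56 mm of y, so fingers can pass. Two screws stand out of the front posts.
- well_mouth (a point): Middle of the well's mouth, height 172 mm, where the straight walls end; above it they flare out up to 184 mm. Inside, a black floor is pushed up by a spring (2 N empty, about 6 N with five cassettes); room for five and 14 mm more travel. A cassette laid in the mouth rests on the lips' slopes with its underside at about 162 mm.
- lip_level (a point): Middle of the well at the lips' flat undersides, height 152 mm. A sprung steel lip in each end wall (+y, -y) sticks 6 mm into the well; steep slopes on top, from 155 to 168 mm. 10 to 20 N straight down, till the cassette's top is some 4 mm below this level, parts the lips; they snap back over it. The top cassette then rests up against them, its centre 12 mm below, others 24 mm lower each.
- screw_left (a point): Centre of the outer face of the left screw's head (+y side) on the stacker's front, height 139 mm. Dark round head 15 mm in diameter, 4 mm thick, on a shank 6 mm in diameter and 9 mm long; the post's face is 13 mm behind this point.
- screw_right (a point): The same for the right screw (-y side), 78 mm from the left one.
- guard_tab (a point): Centre of the guard's grey grip tab: 50 (y) x 47 (z) x 10 mm (x). From it a 44 mm wide neck runs down to the plate: bare aluminium, 114 (y) x 88 (z) x 5 mm (x), lower edge 143.5 mm below this point; 180 g in all; x normal to it, z up, front and back alike. It starts upright in the rest, lower edge 10 mm above the bench. Locked on the screws, this point is 202 to 203 mm high, 32 to 36 mm in front of the stacker's origin.
- keyhole_a (a point): Centre of the entry opening (22 x 22 mm, through) of the plate's keyhole at its y = +39 mm, 85.5 mm below the tab's centre. A 10 mm wide slot runs up from it to a closed end 25 mm above this point: so over the screw head, then about 22 mm down until the slot's end rests on the shank.
- keyhole_b (a point): The same for the other keyhole, at the plate's y = -39 mm.
- rest: Fixed grey slotted rest for the guard plate, 80 (x) x 130 (y) x 40 mm high; origin at the centre of its underside; the slot, 8 mm wide and 30 mm deep, runs along its y.
- start_lever (a joint): Start lever on the control box: 0 = leaning towards the robot side of the box (off), 1.0 rad = thrown fully over to the far side (on). Needs about 1 N at the ball; stays where it is left. Its hinge is horizontal.
- start_lever_tip (a point): Centre of the black ball, 26 mm in diameter, at the top of the start lever; 80 mm from the hinge, about 142 mm above the bench at either end of its swing and 152 mm in the middle. The ball moves some 77 mm along the control box's x.
- control_box: Fixed white control box, 120 (x) x 100 (y) x 50 mm high, with the lever's grey block (70 x 50 x 25 mm) on its top centre; origin at the centre of its underside; x points away from the robot roughly, the way in which the lever is thrown on.
- burner: Glass spirit burner, 90 mm in diameter, 78 mm high; origin at the centre of its underside. Bystander.
- beaker: Empty glass beaker, 72 mm in diameter, 95 mm high; origin at the centre of its underside. Bystander.
- reagent_bottle: Amber glass bottle, 70 mm in diameter, 140 mm high; origin at the centre of its underside. Bystander.
- cassette1_c (a point): White plastic sample cassette, a flat block 44 (x) x 84 (y) x 24 mm (z) with three round grey marks on top, about 50 g, lying flat on the bench at the start (some starts have fewer: None). This point is its centre; x across its width, y along its length, z up. All cassettes are alike; either way round fits.
- cassette2_c (a point): White plastic sample cassette, a flat block 44 (x) x 84 (y) x 24 mm (z) with three round grey marks on top, about 50 g, lying flat on the bench at the start (some starts have fewer: None). This point is its centre; x across its width, y along its length, z up. All cassettes are alike; either way round fits.
- cassette3_c (a point): White plastic sample cassette, a flat block 44 (x) x 84 (y) x 24 mm (z) with three round grey marks on top, about 50 g, lying flat on the bench at the start (some starts have fewer: None). This point is its centre; x across its width, y along its length, z up. All cassettes are alike; either way round fits.
- cassette4_c (a point): White plastic sample cassette, a flat block 44 (x) x 84 (y) x 24 mm (z) with three round grey marks on top, about 50 g, lying flat on the bench at the start (some starts have fewer: None). This point is its centre; x across its width, y along its length, z up. All cassettes are alike; either way round fits.
- cassette5_c (a point): White plastic sample cassette, a flat block 44 (x) x 84 (y) x 24 mm (z) with three round grey marks on top, about 50 g, lying flat on the bench at the start (some starts have fewer: None). This point is its centre; x across its width, y along its length, z up. All cassettes are alike; either way round fits.
Things that resemble listed ones, but are neither listed nor needed, are in the scene too. What is shaped like the part that bears cassette5_c but green or pink is not meant.

How it is judged:
On the way, in this order (a step that is already met when the one before it is completed fails the run):
1. all cassettes are in the stacker, caught under its lips (x of cassette1_c in the frame of stacker between -0.006 and 0.006 m and y of cassette1_c in the frame of stacker between -0.006 and 0.006 m and z of cassette1_c in the frame of stacker between 0.012 and 0.144 m and x of cassette2_c in the frame of stacker between -0.006 and 0.006 m and y of cassette2_c in the frame of stacker between -0.006 and 0.006 m and z of cassette2_c in the frame of stacker between 0.012 and 0.144 m and x of cassette3_c in the frame of stacker between -0.006 and 0.006 m and y of cassette3_c in the frame of stacker between -0.006 and 0.006 m and z of cassette3_c in the frame of stacker between 0.012 and 0.144 m and x of cassette4_c in the frame of stacker between -0.006 and 0.006 m and y of cassette4_c in the frame of stacker between -0.006 and 0.006 m and z of cassette4_c in the frame of stacker between 0.012 and 0.144 m and x of cassette5_c in the frame of stacker between -0.006 and 0.006 m and y of cassette5_c in the frame of stacker between -0.006 and 0.006 m and z of cassette5_c in the frame of stacker between 0.012 and 0.144 m), for 0.2 s.
2. the guard plate hangs locked on both screws (x of guard_tab in the frame of stacker between -0.043 and -0.025 m and y of guard_tab in the frame of stacker between -0.007 and 0.007 m and z of guard_tab in the frame of stacker between 0.196 and 0.209 m and angle between the z axis of guard_tab and the z axis of stacker, either way round below 0.1 rad), for 0.2 s.
3. the start lever is thrown over (value of joint start_lever above 0.85 rad), for 0.2 s.
At the end, for the whole second after the job is handed in: Every cassette lies in the well (centre within 6 mm of its axis each way), centre lower than 144 mm, under the lips; guard upright within 0.1 rad on both screws, tab centre 196 to 209 mm high, within 7 mm of the stacker's middle, 25 to 43 mm in front of it; lever past 0.85 rad (all of step 1 and all of step 2 and value of joint start_lever above 0.85 rad); the robot touches nothing.
It fails at once if the burner is moved by more than 40 mm (distance of burner from where it was at the start of the episode above 0.04 m).
It fails at once if the beaker is moved by more than 40 mm (distance of beaker from where it was at the start of the episode above 0.04 m).
It fails at once if the reagent bottle is moved by more than 40 mm (distance of reagent_bottle from where it was at the start of the episode above 0.04 m).
Of cassette1, cassette2, cassette3, cassette4, cassette5 only 3 to 5 are there at a start; the rules pass over those that are not, and their reading is None.
At some moment in a run one of cassette1, cassette2, cassette3, cassette4, cassette5 may be knocked a few centimetres aside while the robot is not near it.
It also fails if it takes over 210 s, if anything falls off the work surface, if the arm or the gripper's body presses on something with over 40 N, if the wrist force passes 120 N, or if a joint passes its speed limit or range.

ROBOT

A 6-joint arm with a two-finger parallel gripper is mounted at the origin on the work surface. World frame = base frame: x ahead of the robot, y to its left, z up, the work surface at z = 0. Lengths are in m, angles in rad, forces in N, time in s.
With the tool pointing down it reaches from about 0.35 to 0.775 m from the base axis. Payload 7.3 kg.
Tool frame: the origin (TCP) lies at the very end of the fingers, on their centre line; the grasp point (between the pads) lies 19 mm behind it (manip.grip_depth is the distance from the TCP to the grasp point, in m); y points along the fingers, x is the direction in which the jaws open and shut, and the axes are right-handed (so a half turn about y gives the same grasp; the last joint's range is limited). The gripper opens to 92 mm and grips with 3 to 60 N. Pads are 19 mm wide; open, the fingers measure 130 mm over their backs; the gripper's body (75 mm by 190 mm) begins 47 mm behind the grasp point.
Start: joints at [1.138, 0.342, 1.524, -0, 1.275, -0.146], TCP at [0.149, 0.504, 0.192] pointing down, gripper open.
Joint ranges: [-2.53, 2.53], [-0.77, 2.02], [0.04, 2.7], [-1, 4.14], [0.28, 2.66], [-3.11, 3.11]. Speed limits (rad/s): [2.57, 2.57, 3.14, 3.14, 3.14, 3.14].

INTERFACE

Orientations are given as [roll, pitch, yaw] about the fixed x, y, z axes, in that order (R = Rz(yaw) Ry(pitch) Rx(roll)).
In Python, from station import manip, viewer gives the robot as it stands. The module is installed in compiled form; this text tells all that it offers.
- The arm moves only by the tool jog_arm, never from a script. Its argument "steps" is a list of rows, each an object with "jaw": the opening, from 0 (shut) to 1 (fully open); "delta_pos": the shift along the tool's x, y, z in cm, a list of three; "roll": the turn about the tool's y in degrees. In form: [{"jaw": jaw, "delta_pos": [tx, ty, tz], "roll": roll}, ...]. A call has 1 to 10 rows; each row is the pose to reach, as a shift and turn from the pose commanded when the call began, along the tool's axes at that moment; what a row does not reach only later rows make up. A row lasts 1/12 s, in which the tool goes at most 41.7 mm and 7.16 degrees, less where a joint would pass 70% of its speed; a pose out of reach is approached as far as the arm can. A call with a gripper value outside its range is refused whole. The fingers move at their own pace and stop on an object; "newtons" is the grip in N (left out, the last holds). Time passes only in rows, so rows that repeat a pose let the fingers close. It gives the time, the measured TCP pose, the force and the opening at its end, in the units of the state.
- manip.get_state(): the state, without advancing time (a new reading comes with each control period).
- viewer.capture(name): name is "side" or "top"; returns the picture (480x640x3 uint8, red, green, blue); there is no depth.
- viewer.get_calibration(name): a dict with "fov_y" (degrees; the focal length in pixels is half the picture's height over the tangent of half this angle, whatever the lens; pixels are square), "cx", "cy" (the principal point, pixels), "pose" (4x4, takes a point from camera to world coordinates). Camera axes: x right, y down, z forward; pixel columns grow to the right and rows downward; lengths in m; the calibration is good to about 2 mm. A picture is of the moment at which its call begins. get_calibration takes no time and is no camera call.
- manip.job_done(): hands the job in, once; it reports no verdict.
The state is a dict: "time_s": time; "joint_pos": joint angles; "qd": joint speeds; "joint_torque": joint torques, N m; "position": TCP position; "eef_rot": TCP orientation; "force": force on the tool from outside, world axes, zero at the start; "wrist_torque": the same for the moment, N m; "gripper_width": finger opening in m.
Only numpy, scipy, OpenCV 4.12 (cv2) and the standard library are available. Lean on these libraries where they do the work, as an engineer would, in place of code of your own. Each camera call takes 0.05 s, during which the arm holds its last target. There are 200 camera calls.

## Working session

There is one attempt and no reset: what is moved stays moved. The work goes in short steps, Python scripts to look and compute and a tool call to move; the robot and the scene stay as the last step left them, time stands still between calls to the robot, and variables do not carry over. Pictures are saved under pics/ and viewed, about 12 in all and at most 16, crops included, and the job is handed in when it is done.

Besides the shell and the picture viewer there is one more tool, called after "Emit:" by a JSON object that holds its "method" and its "body". jog_arm: Moves the arm, as the interface text tells. Its arguments: {"type":"object","properties":{"steps":{"type":"array"},"newtons":{"type":"number"}},"required":["steps"]}

```bash
mkdir -p pics; ls; python3 - <<'E'
from station import manip, viewer
import cv2, numpy as np
s=manip.get_state(); print(s)
for n in ("side","top"):
    c=viewer.get_calibration(n); print(n,c)
    cv2.imwrite(f"pics/{n}0.png",viewer.capture(n)[:,:,::-1])
E
```

```text
pics
{'time_s': 0.0, 'joint_pos': array([ 1.13797617e+00,  3.42734096e-01,  1.52502030e+00,  6.50411808e-06,
        1.27540148e+00, -1.45969871e-01]), 'qd': array([ 0.00059942, -0.00111499, -0.00034142,  0.00018477, -0.00058585,
       -0.00129421]), 'joint_torque': array([-8.28740008e-05, -4.31245816e+01, -2.44216669e+01,  7.17364135e-02,
        5.59779222e-02, -1.17519794e-04]), 'position': array([0.14830456, 0.50313468, 0.19133796]), 'eef_rot': array([-1.57056280e+00,  1.54569644e-03,  1.28394433e+00]), 'force': array([ 0.07478943, -0.61360708,  0.41533574]), 'wrist_torque': array([ 0.03735946, -0.00242419, -0.03942553]), 'gripper_width': 0.0918325689013932}
side {'fov_y': 52.77545661618676, 'cx': 323.57908711877593, 'cy': 229.38234460633333, 'pose': array([[ 0.99372605, -0.0900537 ,  0.06632399,  0.50255839],
       [-0.11063651, -0.7046977 ,  0.70082859, -0.73167606],
       [-0.01637384, -0.70376948, -0.71023969,  0.89885296],
       [ 0.        ,  0.        ,  0.        ,  1.        ]])}
top {'fov_y': 45.69085621009221, 'cx': 317.1612486900369, 'cy': 251.18488153565622, 'pose': array([[ 1.56622607e-02, -9.83580407e-01,  1.79789537e-01,
         2.87587891e-01],
       [-9.99875168e-01, -1.57817052e-02,  7.66059787e-04,
         2.02437805e-02],
       [ 2.08390408e-03, -1.79779091e-01, -9.83704801e-01,
         1.73778998e+00],
       [ 0.00000000e+00,  0.00000000e+00,  0.00000000e+00,
         1.00000000e+00]])}
```

View pics/top0.png

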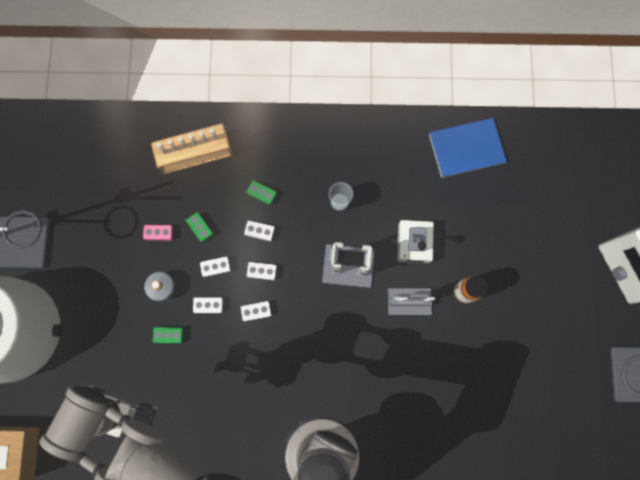

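View pics/side0.png

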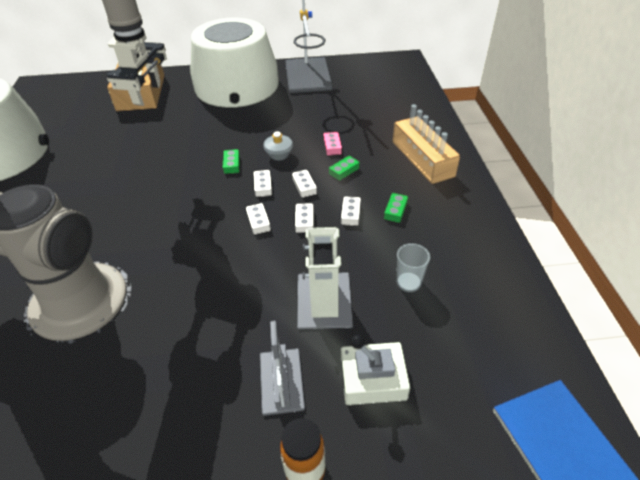

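Top view: white cassettes at about (259,231), (262,271), (215,267), (208,305) and (255,311). Three green ones and one pink one are decoys. Stacker is at (350,262), the rest with guard at (410,300), the control box at (416,241). The side view agrees. Now I'll measure.

```bash
cat > h.py <<'E'
from station import manip, viewer
import cv2, numpy as np
np.set_printoptions(precision=4,suppress=True)
C={n:viewer.get_calibration(n) for n in("side","top")}
def ray(n,p):
    c=C[n]; f=240/np.tan(np.radians(c["fov_y"]/2))
    d=c["pose"][:3,:3]@np.array([(p[0]-c["cx"])/f,(p[1]-c["cy"])/f,1]); return c["pose"][:3,3],d/np.linalg.norm(d)
def plane(n,p,z):
    o,d=ray(n,p); return o+d*(z-o[2])/d[2]
def tri(ps,pt):
    (a,d),(b,e)=ray("side",ps),ray("top",pt)
    s=np.linalg.lstsq(np.c_[d,-e],b-a,rcond=None)[0]
    P,Q=a+s[0]*d,b+s[1]*e; return (P+Q)/2,np.linalg.norm(P-Q)
def proj(n,P):
    c=C[n]; f=240/np.tan(np.radians(c["fov_y"]/2)); q=c["pose"][:3,:3].T@(np.asarray(P)-c["pose"][:3,3]); return q[:2]/q[2]*f+[c["cx"],c["cy"]]
def whites(n,img):
    h=cv2.cvtColor(img,cv2.COLOR_RGB2HSV); m=((h[...,2]>150)&(h[...,1]<50)).astype(np.uint8)
    out=[]
    for c in cv2.findContours(m,cv2.RETR_EXTERNAL,cv2.CHAIN_APPROX_NONE)[0]:
        a=cv2.contourArea(c)
        if 200<a<900: out.append((c,a))
    return out
def cassettes(verbose=0):
    """centres from top-view outline on z=.024, heights from marks in both views"""
    D={}
    for n in C:
        img=viewer.capture(n); D[n]=[]
        g=cv2.cvtColor(img,cv2.COLOR_RGB2GRAY).astype(float)
        for c,a in whites(n,img):
            m=np.zeros(g.shape,np.uint8); cv2.drawContours(m,[c],-1,1,-1)
            m=cv2.erode(m,np.ones((3,3)))
            hi=np.percentile(g[m>0],85); w=np.clip(hi-25-g,0,None)*m
            if w.sum()<300: continue
            y,x=np.nonzero(w); ww=w[y,x]; ct=np.array([(x*ww).sum(),(y*ww).sum()])/ww.sum()
            cov=np.cov(np.c_[x,y].T,aweights=ww); v=np.linalg.eigh(cov)[1][:,1]
            D[n].append((ct,v,a))
    res=[]
    for ct,v,a in D["top"]:
        P=plane("top",ct,.024); 
        if not(.2<P[0]<.9 and -.2<P[1]<.75):continue
        u=plane("top",ct+10*v,.024)-plane("top",ct-10*v,.024)
        pt=[(t,)+tri(s[0],ct) for s in D["side"] for t in [s]]
        best=min(pt,key=lambda k:k[2]+abs(k[1][2]-.024),default=None)
        S=plane("side",best[0][0],.024) if best else None
        us=plane("side",best[0][0]+10*best[0][1],.024)-plane("side",best[0][0]-10*best[0][1],.024)
        f=lambda u:np.degrees(np.arctan2(u[1],u[0]))%180
        res.append((P[:2],f(u),S[:2],f(us),best[1],best[2],ct,best[0][0],a))
    return res
E
python3 - <<'E'
from h import *
for r in cassettes(): print("top",r[0],"%.1f"%r[1],"side",r[2],"%.1f"%r[3],"tri",r[4],"gap %.4f"%r[5],r[6],r[7],r[8])
for n,(x0,y0,w,h) in {"top":(315,195,180,135),"side":(240,220,200,260)}.items():
    im=viewer.capture(n)[y0:y0+h,x0:x0+w,::-1]; s=4 if n=="top" else 2.3
    cv2.imwrite(f"pics/{n}1.png",cv2.resize(im,None,fx=s,fy=s,interpolation=cv2.INTER_CUBIC))
E
```

```text
top [0.4166 0.2052] 102.2 side [0.4214 0.1778] 99.9 tri [ 0.4187  0.2084 -0.0054] gap 0.0002 [255.0004 310.5986] [259.1299 222.4809] 402.5
top [0.4324 0.3495] 91.0 side [0.4329 0.3224] 91.2 tri [ 0.4327  0.3541 -0.0019] gap 0.0038 [207.1946 304.5779] [262.3838 186.2584] 390.5
top [0.5392 0.1927] 84.7 side [0.5537 0.3093] 100.0 tri [0.5359 0.1835 0.1271] gap 0.0237 [260.53   270.2516] [305.7237 185.6417] 394.0
top [0.5501 0.3333] 103.4 side [0.5537 0.3093] 100.0 tri [ 0.5545  0.3378 -0.0002] gap 0.0014 [214.4621 265.9665] [305.7237 185.6417] 392.0
top [0.6651 0.2041] 77.7 side [0.6611 0.185 ] 78.6 tri [0.667  0.2061 0.0045] gap 0.0047 [258.1998 229.7105] [350.3227 212.4606] 383.0
```

View pics/top1.png

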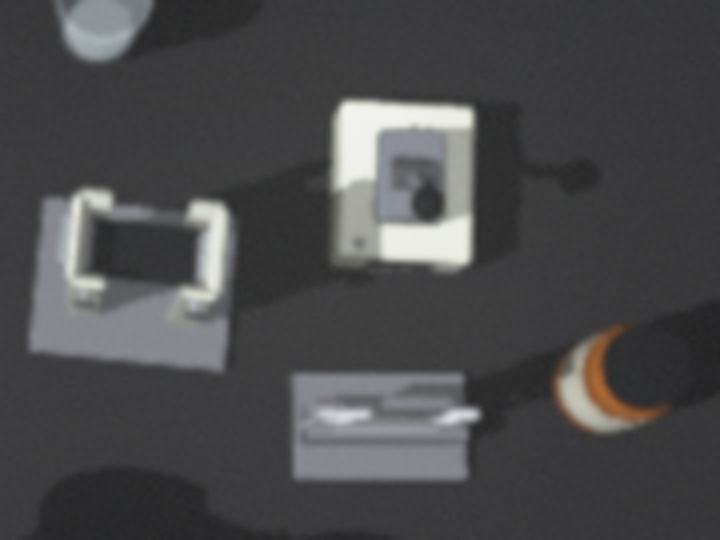

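View pics/side1.png

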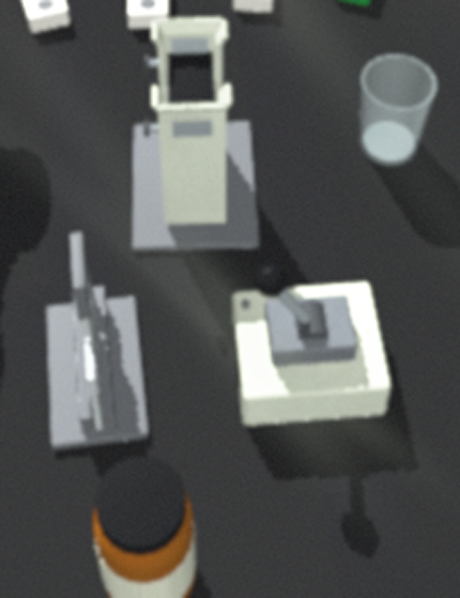

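Crops show: the stacker with its well, screws at about top (336,269) and (363,270), and flaring white rims. The guard is upright in its rest, its tab rising at side (273,329). The lever ball is at top (422,245), side (357,340). The side-view mark centroids are biased by the shaded side faces, so I'll find the marks as hole contours instead.

```bash
cat >> h.py <<'E'
def marks(n,img):
    """cassettes seen as three grey holes in a white blob: list of (mid px, end px, end px)"""
    K=6; up=cv2.resize(img,None,fx=K,fy=K,interpolation=cv2.INTER_CUBIC); g=cv2.cvtColor(up,cv2.COLOR_RGB2GRAY)
    h=cv2.cvtColor(up,cv2.COLOR_RGB2HSV); out=[]
    M=((h[...,2]>150)&(h[...,1]<50)).astype(np.uint8); M=cv2.morphologyEx(M,cv2.MORPH_CLOSE,np.ones((13,13)))
    for c in cv2.findContours(M,cv2.RETR_EXTERNAL,cv2.CHAIN_APPROX_NONE)[0]:
        if not 150*K*K<cv2.contourArea(c)<900*K*K: continue
        m=np.zeros(g.shape,np.uint8); cv2.drawContours(m,[c],-1,1,-1)
        hi=np.percentile(g[m>0],90)
        for k in (.88,.84,.8,.76,.72,.68,.64,.6):
            w=((g>hi*k)&(m>0)).astype(np.uint8); cs,hr=cv2.findContours(w,cv2.RETR_CCOMP,cv2.CHAIN_APPROX_NONE)
            if hr is None: continue
            H=[x for x,r in zip(cs,hr[0]) if r[3]>=0 and cv2.contourArea(x)>3*K*K]
            if len(H)==3:
                q=np.array([[cv2.moments(x)["m10"],cv2.moments(x)["m01"]]/np.array(cv2.moments(x)["m00"]) for x in H])
                q=(q+.5)/K-.5; i=np.argmin(np.linalg.norm(q-q.mean(0),axis=1)); out.append((q.mean(0),)+tuple(np.delete(q,i,0))); break
    return out
def find():
    D={n:marks(n,viewer.capture(n)) for n in("top","side")}; R=[]
    ang=lambda n,s:(lambda u:np.degrees(np.arctan2(u[1],u[0]))%180)(plane(n,s[1],.024)-plane(n,s[2],.024))
    for t in D["top"]:
        P=plane("top",t[0],.024)
        b=min(D["side"],key=lambda s:np.linalg.norm(plane("side",s[0],.024)-P),default=None)
        if b is None: R.append((P,ang("top",t),None)); continue
        T,g=tri(b[0],t[0]); R.append((P,ang("top",t),plane("side",b[0],.024),ang("side",b),T,g,t[0],b[0]))
    return R
E
python3 - <<'E'
from h import *
for r in find(): print(*r)
s=manip.get_state()["position"]; print(proj("top",s),proj("side",s))
for n in C:
    p=proj(n,s); im=viewer.capture(n); print(n,im.shape)
    x,y=(p-50).astype(int); x=max(x,0); cr=cv2.resize(im[y:y+100,x:x+100],None,fx=4,fy=4)
    cv2.circle(cr,tuple(((p-[x,y])*4).astype(int)),4,(255,0,0),1); cv2.imwrite(f"pics/tcp_{n}.png",cr[:,:,::-1])
a,b=cv2.imread("pics/tcp_top.png"),cv2.imread("pics/tcp_side.png"); cv2.imwrite("pics/tcp.png",np.hstack([a,b]))
E
```

```text
[0.4167 0.2047 0.024 ] 102.13003368010993 [0.4167 0.2069 0.024 ] 101.76149754408709 [0.4167 0.2045 0.0262] 0.0003878501654924216 [255.1791 310.582 ] [257.1612 214.9587]
[0.4323 0.3496 0.024 ] 90.8941501731207 [0.4322 0.3524 0.024 ] 91.08574265056822 [0.4322 0.3492 0.0266] 0.0003068631344517357 [207.1398 304.6092] [261.8816 179.4982]
[0.539  0.1917 0.024 ] 84.78044667291714 [0.4167 0.2069 0.024 ] 101.76149754408709 [0.4754 0.1716 0.0789] 0.11337685449233142 [260.8766 270.2939] [257.1612 214.9587]
[0.55   0.3333 0.024 ] 103.37144851417109 [0.5501 0.3361 0.024 ] 103.37242977501313 [0.5498 0.3328 0.0266] 0.00027004354887273473 [214.4626 265.9793] [303.6338 179.6939]
[0.6647 0.2026 0.024 ] 77.63059932320012 [0.6651 0.2053 0.024 ] 78.04751510518628 [0.6644 0.2023 0.0267] 0.0004983371578879387 [258.6937 229.8424] [350.6837 207.1571]
[131.0959 406.2121] [151.9468 106.6516]
side (480, 640, 3)
top (480, 640, 3)
```

View pics/tcp.png

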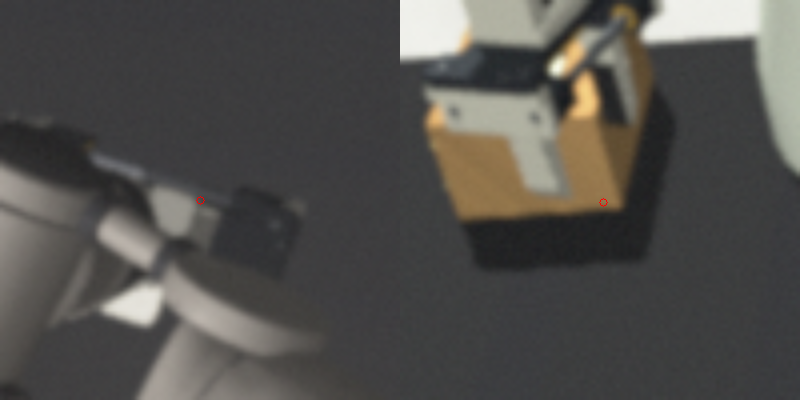

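Marks triangulate consistently (height 26 mm, gaps <0.5 mm). Next, an enlarged view of the stacker in both views for its pose, while the arm moves to the first cassette.

```bash
python3 - <<'E'
from h import *
a=viewer.capture("top")[236:294,320:380]; b=viewer.capture("side")[222:292,296:356]
A=cv2.resize(a,None,fx=7,fy=7,interpolation=cv2.INTER_CUBIC); B=cv2.resize(b,None,fx=6,fy=6,interpolation=cv2.INTER_CUBIC)
o=np.zeros((420,790,3),np.uint8); o[:406,:420]=A; o[:420,424:784]=B
o=np.clip(o.astype(float)*1.0,0,255).astype(np.uint8)
cv2.imwrite("pics/stk.png",o[:,:,::-1])
print(proj("top",[0,0,0]),proj("side",[0,0,0]))
E
```

```text
[321.3247 455.8591] [ 78.8055 299.5865]
```

View pics/stk.png

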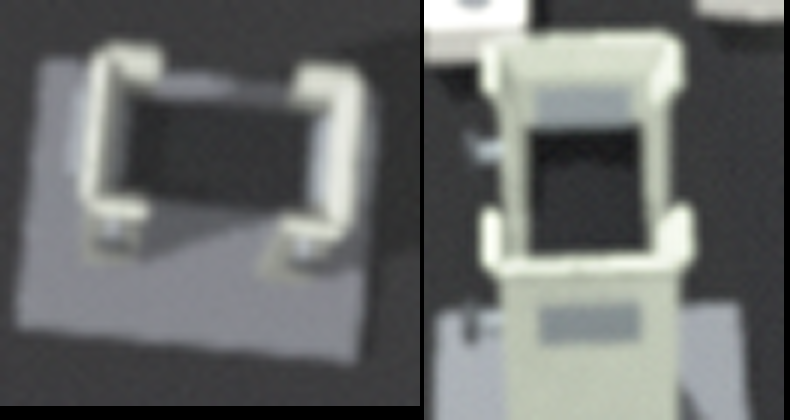

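Emit:
{"method": "jog_arm", "body": {"steps": [{"jaw":0.75,"delta_pos":[0,0,0],"roll":0}]}}

```text
time_s: 0.68
position: [0.1485, 0.5036, 0.1921]
eef_rot: [-1.571, -0.0, 1.284]
force: [-0.8, 0.1, -0.1]
gripper_width: 0.0886
```

```bash
python3 - <<'E'
from h import *
T=lambda x,y:((x+.5)/7-.5+320,(y+.5)/7-.5+236)
S=lambda x,y:((x-424+.5)/6-.5+296,(y+.5)/6-.5+222)
top=[T(97,43),T(363,66),T(350,238),T(82,210)]      # back+y, back-y, front-y, front+y
side=[S(684,38),S(694,266),S(484,270),S(484,42)]
P=[]
for a,b in zip(top,side):
    p,g=tri(b,a); P.append(p); print(p,g,plane("top",a,.184)[:2],plane("side",b,.184)[:2])
P=np.array(P); print(P.mean(0)); 
for n,L in(("top",top),("side",side)):
    Q=np.array([plane(n,q,.184) for q in L]); u=Q[0]+Q[3]-Q[1]-Q[2]; print(n,Q.mean(0),np.degrees(np.arctan2(-u[0],u[1])),np.linalg.norm(Q[0]-Q[1]),np.linalg.norm(Q[0]-Q[3]))
# base plate: bench outline corners front-left/front-right/back-left in top, z ~.01
for q in [T(16,328),T(357,362),T(40,58)]: print(plane("top",q,.0)[:2],plane("top",q,.012)[:2])
# side-view mark of guard tab, ball
h=manip.get_state(); print(h["position"])
E
```

```text
[ 0.6008 -0.0234  0.181 ] 0.002241148442615539 [ 0.5991 -0.0234] [ 0.6015 -0.0261]
[ 0.5912 -0.1291  0.1838] 0.0005303329992906632 [ 0.5915 -0.129 ] [ 0.5909 -0.1293]
[ 0.5229 -0.1237  0.1851] 0.0013243394332358746 [ 0.5224 -0.1238] [ 0.5236 -0.1226]
[ 0.5322 -0.0182  0.1829] 0.0003689165412820926 [ 0.5318 -0.0182] [ 0.5323 -0.0192]
[ 0.5618 -0.0736  0.1832]
top [ 0.5612 -0.0736  0.184 ] -4.620733019103276 0.10595799947463579 0.06743652092438703
side [ 0.5621 -0.0743  0.184 ] -5.3522767555307595 0.10380954981910363 0.0695360888378213
[0.5079 0.0057] [0.5064 0.0058]
[ 0.4953 -0.1439] [ 0.4939 -0.1428]
[ 0.6288 -0.0033] [ 0.6264 -0.0031]
[0.1485 0.5036 0.1921]
```

Stacker: (0.5615, -0.074), yaw -5°; rim and base plate agree. First cassette is the one at (0.432, 0.350), yaw 1°. Pixels: white (207,305) top, (262,180) side; the crop already shows it as white with three grey marks, not green or pink.

Emit:
{"method": "jog_arm", "body": {"steps": [{"jaw":0.75,"delta_pos":[-6.7,0,-31.6],"roll":72.6},{"jaw":0.75,"delta_pos":[-6.7,0,-31.6],"roll":72.6},{"jaw":0.75,"delta_pos":[-6.7,0,-31.6],"roll":72.6},{"jaw":0.75,"delta_pos":[-6.7,0,-31.6],"roll":72.6},{"jaw":0.75,"delta_pos":[-6.7,0,-31.6],"roll":72.6},{"jaw":0.75,"delta_pos":[-6.7,0,-31.6],"roll":72.6},{"jaw":0.75,"delta_pos":[-6.7,0,-31.6],"roll":72.6},{"jaw":0.75,"delta_pos":[-6.7,0,-31.6],"roll":72.6},{"jaw":0.75,"delta_pos":[-6.7,0,-31.6],"roll":72.6},{"jaw":0.75,"delta_pos":[-6.7,0,-31.6],"roll":72.6}], "newtons": 40}}

```text
time_s: 1.52
position: [0.4345, 0.3484, 0.1916]
eef_rot: [-1.571, 0.0, 0.024]
force: [-0.8, 0.8, 0.2]
gripper_width: 0.0691
```

```bash
cat > go.py <<'E'
import sys; from h import *
x,y,z,yaw=map(float,sys.argv[1:5]); s=manip.get_state(); p=s["position"]; a=s["eef_rot"][2]; d=np.array([x,y,z])-p
w=(np.radians(yaw)-a+np.pi/2)%np.pi-np.pi/2
print("delta cm [%.2f, %.2f, %.2f] roll %.2f"%(100*(d[0]*np.cos(a)+d[1]*np.sin(a)),-100*d[2],100*(-d[0]*np.sin(a)+d[1]*np.cos(a)),-np.degrees(w)),"t",s["time_s"],p,np.degrees(a))
E
python3 go.py .4323 .350 .004 1
```

```text
delta cm [-0.21, 18.76, 0.16] roll 0.38 t 1.5167 [0.4345 0.3484 0.1916] 1.3828745865928356
```

Emit:
{"method": "jog_arm", "body": {"steps": [{"jaw":0.75,"delta_pos":[-0.2,8,0.15],"roll":0.4},{"jaw":0.75,"delta_pos":[-0.2,16.0,0.15],"roll":0.4},{"jaw":0.75,"delta_pos":[-0.2,17.0,0.15],"roll":0.4},{"jaw":0.75,"delta_pos":[-0.2,18.8,0.15],"roll":0.4},{"jaw":0.75,"delta_pos":[-0.2,18.8,0.15],"roll":0.4},{"jaw":0.75,"delta_pos":[-0.2,18.8,0.15],"roll":0.4},{"jaw":0.3,"delta_pos":[-0.2,18.8,0.15],"roll":0.4},{"jaw":0.3,"delta_pos":[-0.2,18.8,0.15],"roll":0.4},{"jaw":0.3,"delta_pos":[-0.2,18.8,0.15],"roll":0.4},{"jaw":0.3,"delta_pos":[-0.2,18.8,0.15],"roll":0.4}], "newtons": 40}}

```text
time_s: 2.35
position: [0.4319, 0.3522, 0.0061]
eef_rot: [-1.569, -0.003, 0.027]
force: [-0.5, -1.6, 0.6]
gripper_width: 0.0469
```

```bash
python3 go.py .5615 -.074 .215 -5
```

```text
delta cm [11.80, -20.89, -42.95] roll 6.55 t 2.35 [0.4319 0.3522 0.0061] 1.5509098558833136
```

Emit:
{"method": "jog_arm", "body": {"steps": [{"jaw":0.3,"delta_pos":[0,0,0],"roll":0},{"jaw":0.3,"delta_pos":[0,0,0],"roll":0},{"jaw":0.3,"delta_pos":[0,-4,0],"roll":0},{"jaw":0.3,"delta_pos":[0,-8,0],"roll":0},{"jaw":0.3,"delta_pos":[1,-12,-2],"roll":0},{"jaw":0.3,"delta_pos":[2,-16,-4],"roll":1},{"jaw":0.3,"delta_pos":[3,-20,-7],"roll":3},{"jaw":0.3,"delta_pos":[4,-22,-11],"roll":6.5},{"jaw":0.3,"delta_pos":[5,-22,-15],"roll":6.5},{"jaw":0.3,"delta_pos":[5,-22,-15],"roll":6.5}], "newtons": 40}}

```text
time_s: 3.18
position: [0.4865, 0.1995, 0.227]
eef_rot: [-1.571, -0.005, -0.088]
force: [1.4, 1.1, -0.2]
gripper_width: 0.0275
```

```bash
python3 go.py .5615 -.074 .225 -5
```

```text
delta cm [9.89, 0.20, -26.58] roll -0.06 t 3.1833 [0.4865 0.1995 0.227 ] -5.062575259301178
```

```bash
python3 - <<'E'
from h import *
for r in find(): print(r[0],r[1],r[4] if len(r)>4 else None)
a=viewer.capture("side"); cv2.imwrite("pics/s2.png",cv2.resize(a[60:300,180:480],None,fx=2.6,fy=2.4)[:,:,::-1])
E
```

```text
(no output)
```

View pics/s2.png

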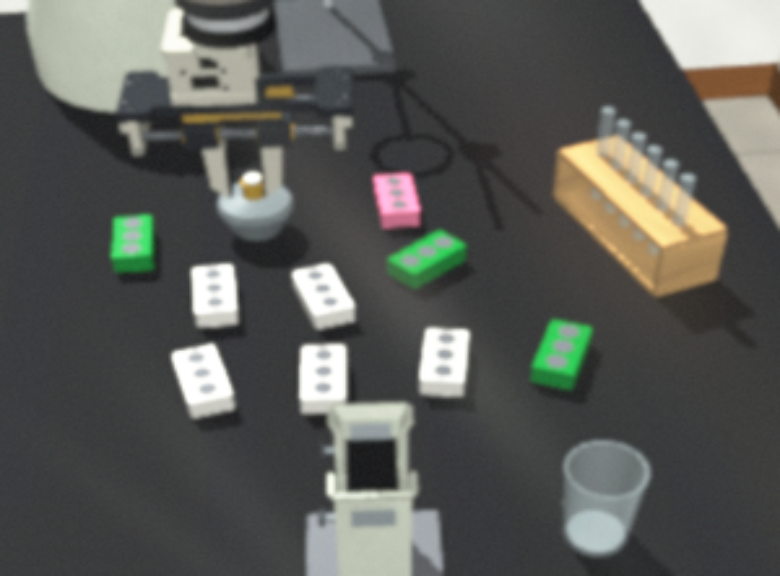

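```bash
python3 - <<'E'
from h import *
p=manip.get_state()["position"]; print(p,manip.get_state()["joint_pos"])
print(proj("side",p),proj("top",p))
for z in(.2,.227,.25,.3):print(plane("side",(274,139),z))
a=viewer.capture("top"); x,y=proj("top",p).astype(int); cr=cv2.resize(a[y-50:y+50,x-60:x+60],None,fx=5,fy=5); cv2.circle(cr,(300,250),4,(255,0,0),1); cv2.imwrite("pics/t2.png",cr[:,:,::-1])
print(find())
E
```

```text
[0.485  0.2018 0.2247] [0.248  0.3179 1.4674 0.0004 1.355  0.3373]
[276.703  151.6893] [249.292  279.2109]
[0.4799 0.2902 0.2   ]
[0.4808 0.2508 0.227 ]
[0.4815 0.2171 0.25  ]
[0.4832 0.144  0.3   ]
[]
```

View pics/t2.png

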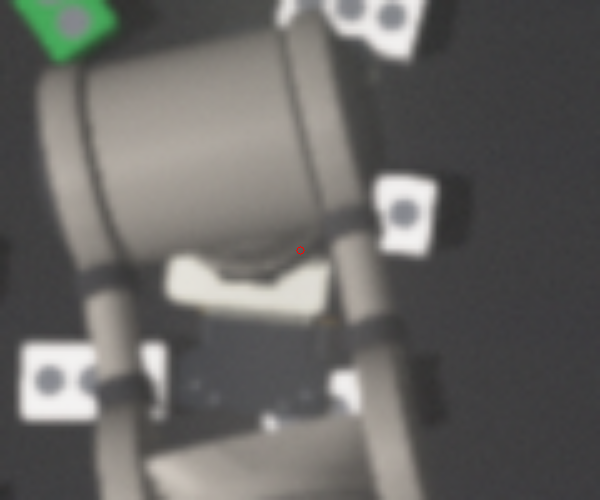

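The jaws closed on nothing (27 mm is just the commanded width), and the cassette is still at side (262,180). The visible fingertips sit about 12 px above the projected TCP, so I'll examine that with an enhanced crop.

```bash
python3 - <<'E'
from h import *
p=manip.get_state()["position"]; a=viewer.capture("side"); x,y=proj("side",p).astype(int)
cr=cv2.resize(a[y-55:y+25,x-45:x+45],None,fx=7,fy=7,interpolation=cv2.INTER_CUBIC); cr=(255*(cr/255.)**.45).astype(np.uint8)
for d in(0,.019,.066):
    q=(proj("side",p+[0,0,d])-[x-45,y-55])*7; cv2.circle(cr,tuple(q.astype(int)),4,(255,0,0),1)
cv2.imwrite("pics/s3.png",cr[:,:,::-1])
E
```

```text
(no output)
```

View pics/s3.png

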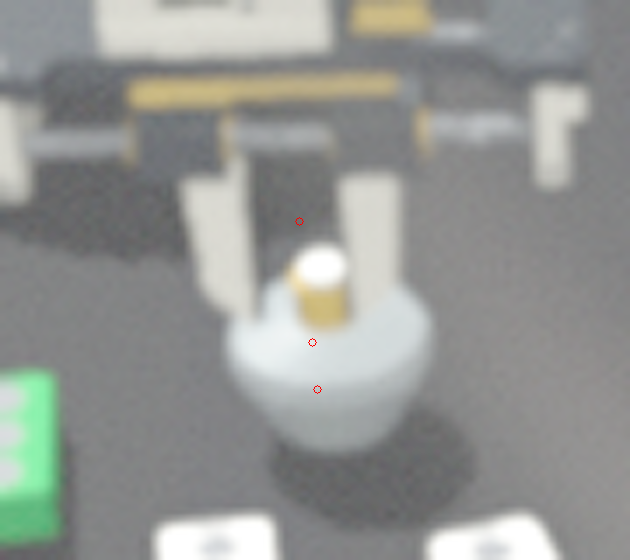

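Emit:
{"method": "jog_arm", "body": {"steps": [{"jaw":0,"delta_pos":[0,4,6.8],"roll":0},{"jaw":0,"delta_pos":[0,8,6.8],"roll":0},{"jaw":0,"delta_pos":[0,12,6.8],"roll":0},{"jaw":0,"delta_pos":[0,16,6.8],"roll":0},{"jaw":0,"delta_pos":[0,19,6.8],"roll":0},{"jaw":0,"delta_pos":[0,21,6.8],"roll":0},{"jaw":0,"delta_pos":[0,22,6.8],"roll":0},{"jaw":0,"delta_pos":[0,22,6.8],"roll":0},{"jaw":0,"delta_pos":[0,22,6.8],"roll":0},{"jaw":0,"delta_pos":[0,22,6.8],"roll":0}]}}

```text
time_s: 4.37
position: [0.492, 0.2714, 0.0061]
eef_rot: [-1.569, -0.003, -0.086]
force: [0.0, -0.1, 0.1]
gripper_width: 0.0004
```

```bash
python3 - <<'E'
from h import *
s=manip.get_state();p=s["position"]; print(p,s["eef_rot"],s["force"],s["gripper_width"]); a=viewer.capture("side"); x,y=proj("side",p).astype(int)
cr=cv2.resize(a[y-50:y+30,x-55:x+55],None,fx=7,fy=7,interpolation=cv2.INTER_CUBIC); cr=(255*(cr/255.)**.45).astype(np.uint8)
for d in(0,.019,.066):
    q=(proj("side",p+[0,0,d])-[x-55,y-50])*7; cv2.circle(cr,tuple(q.astype(int)),4,(255,0,0),1)
cv2.imwrite("pics/s4.png",cr[:,:,::-1]); print(x,y)
E
```

```text
[0.492  0.2714 0.0061] [-1.569  -0.0034 -0.086 ] [ 0.0451 -0.1476  0.077 ] 0.00039017324671098205
284 201
```

View pics/s4.png

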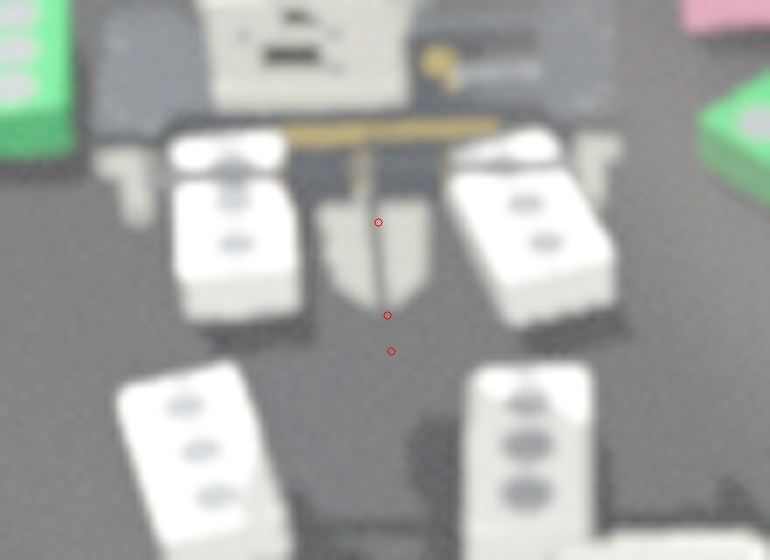

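The side crop clearly shows closed fingertips at crop (382,310), 41 crop px above the projected TCP. That fits fingertips about 2 cm higher than reported, which would explain closing above the cassette. A careful touch on bare bench will settle it.

Emit:
{"method": "jog_arm", "body": {"steps": [{"jaw":0,"delta_pos":[0,0.4,0],"roll":0},{"jaw":0,"delta_pos":[0,0.8,0],"roll":0},{"jaw":0,"delta_pos":[0,0.8,0],"roll":0},{"jaw":0,"delta_pos":[0,0.8,0],"roll":0}]}}

```text
time_s: 4.75
position: [0.4904, 0.2704, -0.0039]
eef_rot: [-1.571, 0.0, -0.087]
force: [-0.6, -0.0, 1.0]
gripper_width: 0.0004
```

Emit:
{"method": "jog_arm", "body": {"steps": [{"jaw":0,"delta_pos":[0,0.3,0],"roll":0},{"jaw":0,"delta_pos":[0,0.6,0],"roll":0},{"jaw":0,"delta_pos":[0,0.6,0],"roll":0},{"jaw":0,"delta_pos":[0,0.6,0],"roll":0}]}}

```text
time_s: 5.08
position: [0.4903, 0.2704, -0.0103]
eef_rot: [-1.571, 0.001, -0.086]
force: [1.0, -0.1, -0.7]
gripper_width: 0.0004
```

Emit:
{"method": "jog_arm", "body": {"steps": [{"jaw":0,"delta_pos":[0,0.2,0],"roll":0},{"jaw":0,"delta_pos":[0,0.4,0],"roll":0},{"jaw":0,"delta_pos":[0,0.4,0],"roll":0}]}}

```text
time_s: 5.33
position: [0.4903, 0.2704, -0.0144]
eef_rot: [-1.571, 0.001, -0.086]
force: [-0.2, 0.2, 0.1]
gripper_width: 0.0001
```

Emit:
{"method": "jog_arm", "body": {"steps": [{"jaw":0,"delta_pos":[0,0.15,0],"roll":0},{"jaw":0,"delta_pos":[0,0.3,0],"roll":0},{"jaw":0,"delta_pos":[0,0.3,0],"roll":0}]}}

```text
time_s: 5.58
position: [0.4904, 0.2705, -0.0173]
eef_rot: [-1.571, 0.0, -0.086]
force: [0.2, 0.0, -0.4]
gripper_width: 0.0001
```

Emit:
{"method": "jog_arm", "body": {"steps": [{"jaw":0,"delta_pos":[0,0.1,0],"roll":0},{"jaw":0,"delta_pos":[0,0.2,0],"roll":0},{"jaw":0,"delta_pos":[0,0.2,0],"roll":0}]}}

```text
time_s: 5.83
position: [0.4904, 0.2705, -0.0192]
eef_rot: [-1.571, 0.0, -0.086]
force: [0.9, -0.3, 0.3]
gripper_width: 0.0004
```

Emit:
{"method": "jog_arm", "body": {"steps": [{"jaw":0,"delta_pos":[0,0.1,0],"roll":0},{"jaw":0,"delta_pos":[0,0.2,0],"roll":0},{"jaw":0,"delta_pos":[0,0.2,0],"roll":0}]}}

```text
time_s: 6.08
position: [0.4904, 0.2705, -0.0211]
eef_rot: [-1.571, 0.0, -0.086]
force: [0.2, -0.6, -0.4]
gripper_width: 0.0004
```

Emit:
{"method": "jog_arm", "body": {"steps": [{"jaw":0,"delta_pos":[0,0.1,0],"roll":0},{"jaw":0,"delta_pos":[0,0.2,0],"roll":0},{"jaw":0,"delta_pos":[0,0.2,0],"roll":0}]}}

```text
time_s: 6.33
position: [0.4904, 0.2705, -0.0232]
eef_rot: [-1.571, 0.0, -0.086]
force: [-0.2, 0.9, -0.6]
gripper_width: 0.0006
```

```bash
python3 - <<'E'
from h import *
s=manip.get_state();p=s["position"]; a=cv2.cvtColor(viewer.capture("side"),cv2.COLOR_RGB2GRAY); print(p,proj("side",p))
print("rows 175-225"); print(a[175:225,274:294].max(1)); print(a[185:215:2,270:298])
E
```

```text
[ 0.4904  0.2705 -0.0232] [285.1062 209.3266]
rows 175-225
[135  84  72 105 119 113 103  96  96  94  91  97  99 104 136 166 178 179
 181 180 178 178 178 180 176 172 153 127  94  64  61  59  61  60  59  61
  61  61  61  60  60  59  54  43  42  54  59  60  58  51]
[[ 66  46  44  45  46  47  43  46  46  63  90  91  73  49  39  45  43  42
   41  40  41  44  64  85  81  81 101 135]
 [139  65  43  41  42  44  45  47  50  64  90  99  77  53  46  49  51  52
   54  50  47  41  50  59  60  73 107 149]
 [160  93  49  45  60  90 109 121 127 129 131 115  88  91 118 128 130 133
  136 124  86  60  55  57  57  59  71 108]
 [183 127  62  47  77 125 163 175 178 177 172 148 104 110 156 176 177 176
  174 152 107  68  58  59  59  58  58  75]
 [183 130  66  47  67 115 161 175 177 181 176 158 112 105 154 174 178 177
  172 152 107  67  58  58  57  60  60  59]
 [106  73  44  40  54  82 127 164 176 176 177 160 116 105 148 173 178 176
  175 148 105  65  59  60  60  56  58  60]
 [ 33  33  37  39  48  64 109 158 178 178 178 164 125  98 132 165 176 178
  168 144 101  64  55  57  61  59  60  58]
 [ 37  39  37  38 
[... 218 characters left out ...]
 60  61  59  60  57  58  57  57  54  60  68  83  94  76  73  84  76  60
   53  50  57  57  58  58  60  62  73  85]
 [ 57  57  58  60  59  59  61  58  60  57  58  58  51  46  40  37  34  37
   37  35  38  40  43  52  57  89 138 175]
 [ 58  55  58  57  59  59  60  61  61  57  58  54  45  36  33  37  32  36
   35  35  38  33  36  37  52  95 155 192]
 [ 57  58  60  58  58  58  57  59  59  58  59  53  41  35  36  35  36  34
   36  34  32  35  34  34  44  94 153 194]
 [ 56  60  58  58  59  61  59  58  59  56  59  55  44  36  37  35  33  31
   36  34  35  36  37  34  45 100 162 196]
 [ 59  56  56  59  60  59  61  59  58  58  58  58  50  39  36  35  36  36
   35  32  36  33  32  34  50 119 183 205]]
```

Emit:
{"method": "jog_arm", "body": {"steps": [{"jaw":0,"delta_pos":[0,0.1,0],"roll":0},{"jaw":0,"delta_pos":[0,0.2,0],"roll":0},{"jaw":0,"delta_pos":[0,0.2,0],"roll":0}]}}

```text
time_s: 6.63
position: [0.4904, 0.2705, -0.0252]
eef_rot: [-1.571, 0.0, -0.086]
force: [0.4, -0.6, 0.4]
gripper_width: -0.0001
```

Emit:
{"method": "jog_arm", "body": {"steps": [{"jaw":0,"delta_pos":[0,0.1,0],"roll":0},{"jaw":0,"delta_pos":[0,0.2,0],"roll":0},{"jaw":0,"delta_pos":[0,0.2,0],"roll":0}]}}

```text
time_s: 6.88
position: [0.4904, 0.2705, -0.0272]
eef_rot: [-1.571, 0.0, -0.086]
force: [0.3, -0.5, 0.7]
gripper_width: 0.0005
```

Emit:
{"method": "jog_arm", "body": {"steps": [{"jaw":0,"delta_pos":[0,0.1,0],"roll":0},{"jaw":0,"delta_pos":[0,0.2,0],"roll":0},{"jaw":0,"delta_pos":[0,0.2,0],"roll":0}]}}

```text
time_s: 7.13
position: [0.4904, 0.2705, -0.0292]
eef_rot: [-1.571, 0.0, -0.086]
force: [-1.1, 0.2, 1.7]
gripper_width: 0.0003
```

Emit:
{"method": "jog_arm", "body": {"steps": [{"jaw":0,"delta_pos":[0,0.1,0],"roll":0},{"jaw":0,"delta_pos":[0,0.2,0],"roll":0},{"jaw":0,"delta_pos":[0,0.2,0],"roll":0}]}}

```text
time_s: 7.38
position: [0.4904, 0.2705, -0.0312]
eef_rot: [-1.571, 0.0, -0.086]
force: [0.5, -0.6, -0.1]
gripper_width: 0.0005
```

```bash
cat > tip.py <<'E'
from h import *
s=manip.get_state();p=s["position"]; a=cv2.cvtColor(viewer.capture("side"),cv2.COLOR_RGB2GRAY); q=proj("side",p); print(p,q,s["force"])
x,y=int(q[0]),int(q[1]); w=a[y-25:y+6,x-12:x+10]; print(y-25); print(w.max(1)); print(a[y-8:y+6:1,x-12:x+14])
E
python3 tip.py
```

```text
[ 0.4904  0.2705 -0.0312] [285.3021 211.4126] [ 0.5438 -0.567  -0.1376]
186
[109  95  89 101 116 132 163 178 180 179 181 182 181 180 180 175 173 154
 126  90  61  59  60  60  61  61  60  62  58  55  51]
[[ 58  60  57  58  65  87 113 138 154 151 109 105 148 154 126  91  66  49
   50  57  56  61  60  72  84  92]
 [ 59  59  60  57  56  64  73  95 120 124  97  94 126 120  85  56  39  38
   42  52  56  60  73 101 134 145]
 [ 58  60  61  59  61  60  59  64  75  84  72  72  90  78  54  37  31  36
   38  46  50  60  88 138 175 191]
 [ 61  57  59  58  59  55  58  51  48  50  43  49  54  45  37  34  33  35
   32  36  46  54  96 150 191 204]
 [ 57  58  57  56  58  59  56  49  41  35  37  35  34  35  38  31  36  33
   35  36  37  50  95 154 190 203]
 [ 57  60  59  58  60  58  56  49  42  35  34  34  36  32  34  34  36  36
   32  35  36  41  93 156 192 205]
 [ 60  59  60  60  58  57  57  48  40  34  35  36  33  37  37  34  35  37
   38  33  35  41  92 154 192 203]
 [ 56  56  61  59  58  59  57  54  42  36  35  36  35  36  36  38  36  32
   34  35  35  45  94 154 194 205]
 [ 58  60  58  58  61  59  57  55  42  37  37  32  35  37  34  35  34  37
   35  36  34  44 100 162 196 205]
 [ 58  58  59  58  60  58  59  56  50  46  36  33  32  37  33  32  35  34
   35  38  35  50 115 175 202 205]
 [ 60  58  59  58  61  57  58  62  57  52  44  35  35  34  34  33  35  33
   35  36  33  53 118 182 205 205]
 [ 57  58  58  57  57  58  57  57  57  54  46  34  33  33  36  34  36  33
   32  35  31  49 119 185 206 206]
 [ 52  51  53  52  54  49  55  51  53  50  39  35  34  37  35  38  35  32
   34  36  35  53 121 186 206 207]
 [ 40  42  44  42  41  40  43  41  40  41  35  33  34  35  35  35  35  34
   35  34  31  51 118 183 207 207]]
```

Emit:
{"method": "jog_arm", "body": {"steps": [{"jaw":0,"delta_pos":[0,0.1,0],"roll":0},{"jaw":0,"delta_pos":[0,0.2,0],"roll":0},{"jaw":0,"delta_pos":[0,0.2,0],"roll":0}]}}

```text
time_s: 7.68
position: [0.4904, 0.2705, -0.0332]
eef_rot: [-1.571, 0.0, -0.086]
force: [-0.8, 1.1, 0.5]
gripper_width: 0.0004
```

Emit:
{"method": "jog_arm", "body": {"steps": [{"jaw":0,"delta_pos":[0,0.1,0],"roll":0},{"jaw":0,"delta_pos":[0,0.2,0],"roll":0},{"jaw":0,"delta_pos":[0,0.2,0],"roll":0}]}}

```text
time_s: 7.93
position: [0.4906, 0.2706, -0.0344]
eef_rot: [-1.571, -0.0, -0.086]
force: [-0.9, -0.6, 5.5]
gripper_width: 0.0003
```

Contact comes at reported z = -0.034, so the real fingertips are 34 mm above the reported TCP; x and y agree with the camera. I'll correct for that (true z = reported + 0.034) and retry the cassette.

```bash
sed -i 's/^x,y,z,yaw=\(.*\)$/x,y,z,yaw=\1/; s/d=np.array(\[x,y,z\])-p/p=p+[0,0,.034]; d=np.array([x,y,z])-p/' go.py; python3 go.py .4323 .350 .004 1; python3 -c "
from h import *
print(proj('side',[.4904,.2705,.003]))"
```

```text
delta cm [-6.50, -0.44, 7.41] roll -5.95 t 7.9333 [ 0.4906  0.2706 -0.0004] -4.950323366684364
[284.4226 202.3855]
```

Emit:
{"method": "jog_arm", "body": {"steps": [{"jaw":0.75,"delta_pos":[0,-4,0],"roll":0},{"jaw":0.75,"delta_pos":[0,-7,0],"roll":0},{"jaw":0.75,"delta_pos":[-3,-8,3.4],"roll":-6},{"jaw":0.75,"delta_pos":[-5.5,-8,6],"roll":-6},{"jaw":0.75,"delta_pos":[-6.5,-8,7.4],"roll":-6},{"jaw":0.75,"delta_pos":[-6.5,-8,7.4],"roll":-6},{"jaw":0.75,"delta_pos":[-6.5,-8,7.4],"roll":-6},{"jaw":0.75,"delta_pos":[-6.5,-4,7.4],"roll":-6},{"jaw":0.75,"delta_pos":[-6.5,-0.5,7.4],"roll":-6},{"jaw":0.75,"delta_pos":[-6.5,-0.5,7.4],"roll":-6}]}}

```text
time_s: 8.77
position: [0.4334, 0.3488, -0.033]
eef_rot: [-1.571, -0.0, 0.017]
force: [-0.7, -0.5, 0.5]
gripper_width: 0.0628
```

Emit:
{"method": "jog_arm", "body": {"steps": [{"jaw":0.75,"delta_pos":[0,0,0],"roll":0},{"jaw":0.2,"delta_pos":[0,0,0],"roll":0},{"jaw":0.2,"delta_pos":[0,0,0],"roll":0},{"jaw":0.2,"delta_pos":[0,0,0],"roll":0},{"jaw":0.2,"delta_pos":[0,0,0],"roll":0},{"jaw":0.2,"delta_pos":[0,0,0],"roll":0},{"jaw":0.2,"delta_pos":[0,0,0],"roll":0}], "newtons": 50}}

```text
time_s: 9.35
position: [0.4324, 0.3498, -0.0296]
eef_rot: [-1.571, -0.001, 0.018]
force: [0.8, -0.6, 1.8]
gripper_width: 0.0433
```

```bash
python3 go.py .5615 -.074 .23 -5
```

```text
delta cm [12.13, -22.56, -42.61] roll 6.05 t 9.35 [0.4324 0.3498 0.0044] 1.0537395436944867
```

Emit:
{"method": "jog_arm", "body": {"steps": [{"jaw":0.2,"delta_pos":[0,-4,0],"roll":0},{"jaw":0.2,"delta_pos":[0,-8,0],"roll":0},{"jaw":0.2,"delta_pos":[0.5,-11,-2],"roll":1},{"jaw":0.2,"delta_pos":[1.5,-14,-5],"roll":2},{"jaw":0.2,"delta_pos":[2.5,-17,-8],"roll":3},{"jaw":0.2,"delta_pos":[3.5,-20,-11],"roll":4},{"jaw":0.2,"delta_pos":[4.5,-22.6,-14],"roll":5},{"jaw":0.2,"delta_pos":[5.5,-22.6,-18],"roll":6},{"jaw":0.2,"delta_pos":[6.5,-22.6,-22],"roll":6},{"jaw":0.2,"delta_pos":[7.5,-22.6,-26],"roll":6}]}}

```text
time_s: 10.18
position: [0.5114, 0.0922, 0.1969]
eef_rot: [-1.57, -0.002, -0.086]
force: [1.4, 0.6, -0.7]
gripper_width: 0.0438
```

```bash
python3 go.py .5615 -.074 .23 -5; python3 -c "
from station import manip
print(manip.get_state()['gripper_width'])"
```

```text
delta cm [6.41, 0.09, -16.13] roll 0.10 t 10.1833 [0.5114 0.0922 0.2309] -4.904874526742988
0.043825747816558985
```

Emit:
{"method": "jog_arm", "body": {"steps": [{"jaw":0.2,"delta_pos":[1.6,0,-4],"roll":0},{"jaw":0.2,"delta_pos":[3.2,0,-8],"roll":0},{"jaw":0.2,"delta_pos":[4.8,0,-12],"roll":0},{"jaw":0.2,"delta_pos":[6,0,-15.2],"roll":0},{"jaw":0.2,"delta_pos":[6.4,0,-16.1],"roll":0},{"jaw":0.2,"delta_pos":[6.4,0,-16.1],"roll":0},{"jaw":0.2,"delta_pos":[6.4,0,-16.1],"roll":0},{"jaw":0.2,"delta_pos":[6.4,0,-16.1],"roll":0}]}}

```text
time_s: 10.85
position: [0.5606, -0.0706, 0.1959]
eef_rot: [-1.57, 0.001, -0.085]
force: [0.3, -0.2, 0.3]
gripper_width: 0.0438
```

```bash
python3 go.py .5615 -.074 .175 -5;  python3 - <<'E'
from h import *
b=viewer.capture("side")[200:300,270:380]
cv2.imwrite("pics/ins1.png",cv2.resize(b,None,fx=6,fy=6,interpolation=cv2.INTER_CUBIC)[:,:,::-1])
E
```

```text
delta cm [0.12, 5.49, -0.33] roll 0.11 t 10.85 [ 0.5606 -0.0706  0.2299] -4.8881334128712295
```

View pics/ins1.png

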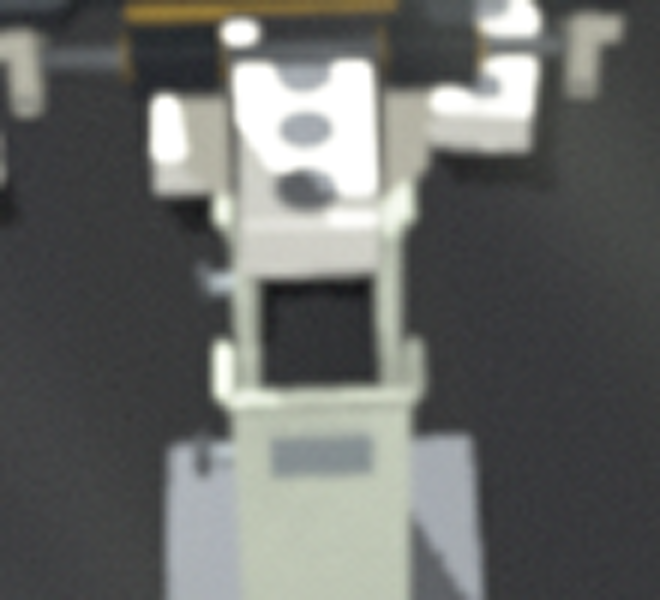

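Held cassette above the well. Its middle mark is at side px (320.8,221.5); comparing that with the reported pose.

```bash
python3 - <<'E'
from h import *
print(manip.get_state()["position"],proj("side",[.5606,-.0706,.25]))
for z in(.24,.25,.26): print(plane("side",(320.8,221.5),z))
print([m[0] for m in marks("side",viewer.capture("side"))])
E
```

```text
[ 0.5606 -0.0704  0.1961] [321.0574 221.8537]
[ 0.5611 -0.0594  0.24  ]
[ 0.5602 -0.0696  0.25  ]
[ 0.5593 -0.0798  0.26  ]
[array([257.1756, 214.9598])]
```

Emit:
{"method": "jog_arm", "body": {"steps": [{"jaw":0.2,"delta_pos":[0.1,0,-0.35],"roll":0},{"jaw":0.2,"delta_pos":[0.1,0,-0.35],"roll":0},{"jaw":0.2,"delta_pos":[0.1,2,-0.35],"roll":0},{"jaw":0.2,"delta_pos":[0.1,3.5,-0.35],"roll":0},{"jaw":0.2,"delta_pos":[0.1,4.5,-0.35],"roll":0},{"jaw":0.2,"delta_pos":[0.1,5.2,-0.35],"roll":0},{"jaw":0.2,"delta_pos":[0.1,5.8,-0.35],"roll":0},{"jaw":0.2,"delta_pos":[0.1,5.8,-0.35],"roll":0},{"jaw":0.2,"delta_pos":[0.1,5.8,-0.35],"roll":0}], "newtons": 60}}

```text
time_s: 11.7
position: [0.5619, -0.0757, 0.1383]
eef_rot: [-1.571, -0.0, -0.086]
force: [0.3, 0.3, -0.6]
gripper_width: 0.0433
```

Emit:
{"method": "jog_arm", "body": {"steps": [{"jaw":0.2,"delta_pos":[0,0.5,0],"roll":0},{"jaw":0.2,"delta_pos":[0,1,0],"roll":0},{"jaw":0.2,"delta_pos":[0,1,0],"roll":0},{"jaw":0.2,"delta_pos":[0,1,0],"roll":0}]}}

```text
time_s: 12.03
position: [0.5622, -0.0757, 0.1282]
eef_rot: [-1.571, -0.001, -0.086]
force: [1.8, 1.0, 0.3]
gripper_width: 0.0435
```

Emit:
{"method": "jog_arm", "body": {"steps": [{"jaw":0.2,"delta_pos":[-0.05,0.5,0.15],"roll":0},{"jaw":0.2,"delta_pos":[-0.05,1,0.15],"roll":0},{"jaw":0.2,"delta_pos":[-0.05,1,0.15],"roll":0},{"jaw":0.2,"delta_pos":[-0.05,1,0.15],"roll":0}]}}

```text
time_s: 12.37
position: [0.5615, -0.0742, 0.1176]
eef_rot: [-1.571, -0.0, -0.087]
force: [3.1, -0.0, -1.2]
gripper_width: 0.0433
```

Emit:
{"method": "jog_arm", "body": {"steps": [{"jaw":0.2,"delta_pos":[0,0.5,0],"roll":0},{"jaw":0.2,"delta_pos":[0,1,0],"roll":0},{"jaw":0.2,"delta_pos":[0,1,0],"roll":0},{"jaw":0.2,"delta_pos":[0,1,0],"roll":0}]}}

```text
time_s: 12.7
position: [0.5612, -0.0742, 0.1073]
eef_rot: [-1.571, 0.001, -0.087]
force: [1.1, -0.1, -1.8]
gripper_width: 0.0436
```

Emit:
{"method": "jog_arm", "body": {"steps": [{"jaw":0.2,"delta_pos":[0,0.4,0],"roll":0},{"jaw":0.2,"delta_pos":[0,0.8,0],"roll":0},{"jaw":0.2,"delta_pos":[0,0.8,0],"roll":0},{"jaw":0.2,"delta_pos":[0,0.8,0],"roll":0}]}}

```text
time_s: 13.03
position: [0.5611, -0.0741, 0.0994]
eef_rot: [-1.571, 0.001, -0.086]
force: [1.7, 0.4, -0.3]
gripper_width: 0.0436
```

```bash
python3 - <<'E'
from h import *
print(manip.get_state()["position"])
b=viewer.capture("side")[205:285,275:370]
cv2.imwrite("pics/ins2.png",cv2.resize(b,None,fx=6,fy=6,interpolation=cv2.INTER_CUBIC)[:,:,::-1])
E
```

```text
[ 0.5611 -0.0741  0.0994]
```

View pics/ins2.png

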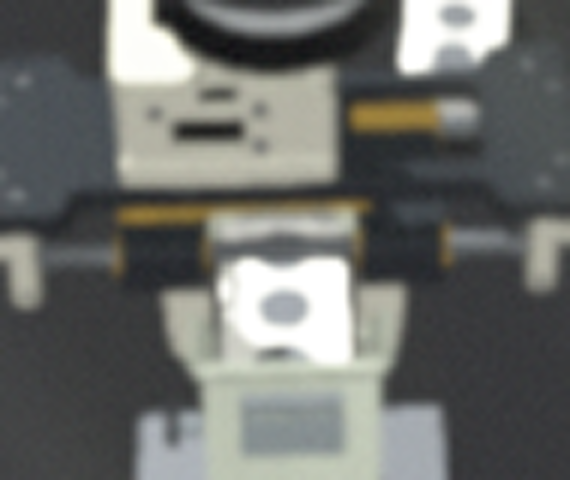

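```bash
python3 - <<'E'
from h import *
o,d=ray("side",(283.5/6-.5+275,307.5/6-.5+205)); t=(-.0741-o[1])/d[1]; print(o+t*d)
E
```

```text
[ 0.5598 -0.0741  0.1563]
```

Emit:
{"method": "jog_arm", "body": {"steps": [{"jaw":0.2,"delta_pos":[0,0.5,0],"roll":0},{"jaw":0.2,"delta_pos":[0,1.0,0],"roll":0},{"jaw":0.2,"delta_pos":[0,1.0,0],"roll":0},{"jaw":0.2,"delta_pos":[0,1.0,0],"roll":0}]}}

```text
time_s: 13.42
position: [0.561, -0.0741, 0.0896]
eef_rot: [-1.571, 0.001, -0.086]
force: [-0.5, 0.3, 4.0]
gripper_width: 0.0435
```

Emit:
{"method": "jog_arm", "body": {"steps": [{"jaw":0.2,"delta_pos":[0,0.2,0],"roll":0},{"jaw":0.2,"delta_pos":[0,0.2,0],"roll":0},{"jaw":0.7,"delta_pos":[0,0.2,0],"roll":0},{"jaw":0.7,"delta_pos":[0,0.2,0],"roll":0},{"jaw":0.7,"delta_pos":[0,0.2,0],"roll":0}]}}

```text
time_s: 13.83
position: [0.5613, -0.0741, 0.0878]
eef_rot: [-1.571, 0.0, -0.086]
force: [-0.4, -0.4, 0.2]
gripper_width: 0.0587
```

Emit:
{"method": "jog_arm", "body": {"steps": [{"jaw":0.7,"delta_pos":[0,-3,0],"roll":0},{"jaw":0.7,"delta_pos":[0,-7,0],"roll":0},{"jaw":0.7,"delta_pos":[0,-8,0],"roll":0},{"jaw":0.7,"delta_pos":[0,-8,4],"roll":0},{"jaw":0.7,"delta_pos":[0,-8,8],"roll":0},{"jaw":0.7,"delta_pos":[0,-8,12],"roll":0},{"jaw":0.7,"delta_pos":[0,-8,16],"roll":0},{"jaw":0.7,"delta_pos":[0,-8,20],"roll":0},{"jaw":0.7,"delta_pos":[0,-8,23],"roll":0}]}}

```text
time_s: 14.58
position: [0.581, 0.1582, 0.1679]
eef_rot: [-1.57, -0.0, -0.085]
force: [0.2, -1.0, 0.5]
gripper_width: 0.0642
```

```bash
python3 - <<'E'
from h import *
for r in find(): print(r[0],r[1],r[4] if len(r)>4 else None)
b=viewer.capture("side")[215:285,285:365]; t=viewer.capture("top")[238:288,325:375]
o=np.zeros((420,800,3),np.uint8); o[:350,:400]=cv2.resize(b,None,fx=5,fy=5,interpolation=cv2.INTER_CUBIC); o[:350,420:770]=cv2.resize(t,None,fx=7,fy=7,interpolation=cv2.INTER_CUBIC)
cv2.imwrite("pics/ins3.png",o[:,:,::-1])
E
```

```text
[0.5501 0.3333 0.024 ] 103.42664922628741 [0.5498 0.3329 0.0266]
[ 0.5728 -0.105   0.024 ] 60.14910153927025 [ 0.572  -0.0868  0.2903]
```

View pics/ins3.png

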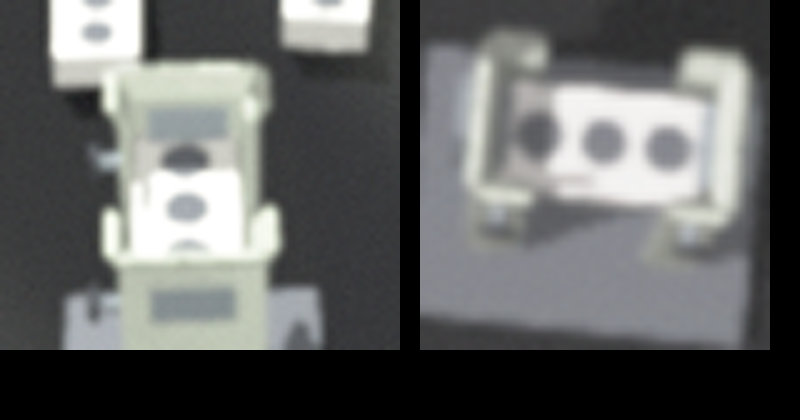

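Cassette in the well, its middle mark at side (322.0,256.0), top (351.0,257.6); triangulating that.

```bash
python3 - <<'E'
from h import *
print(tri((187.5/5-.5+285,207.5/5-.5+215),((605.5-420)/7-.5+325,140.5/7-.5+238)))
E
cat >> h.py <<'E'
def stackmark():
    """middle mark inside the well: px in both views, triangulated top height"""
    q={}
    for n,box in(("side",(316,248,328,263)),("top",(345,252,357,263))):
        x0,y0,x1,y1=box; g=cv2.cvtColor(viewer.capture(n),cv2.COLOR_RGB2GRAY)[y0:y1,x0:x1].astype(np.float32)
        G=cv2.resize(g,None,fx=6,fy=6,interpolation=cv2.INTER_CUBIC); m=((G<G.max()*.75)).astype(np.uint8)
        k,l,st,ct=cv2.connectedComponentsWithStats(m); c=np.array(m.shape[::-1])/2
        i=1+np.argmin([np.linalg.norm(ct[j]-c)+ (0 if st[j][4]>300 else 999) for j in range(1,k)]); q[n]=(ct[i]+.5)/6-.5+[x0,y0]
    return q,tri(q["side"],q["top"])
E
python3 -c "
from h import *
print(stackmark())"; python3 go.py .539 .192 .07 -5.2
```

```text
(array([ 0.5601, -0.0742,  0.1554]), np.float64(0.0002303987022316783))
({'side': array([321.8806, 256.0694]), 'top': array([350.7873, 257.8463])}, (array([ 0.5597, -0.0736,  0.1546]), np.float64(0.0006782540187430713)))
delta cm [-4.54, 13.19, 3.43] roll 0.20 t 14.8833 [0.5812 0.1539 0.2019] -5.002813539528378
```

Top of the cassette triangulates to 155 mm with the 2.6 mm camera bias, so about 152: caught under the lips. On to the next one at (0.539,0.192).

```bash
cat > ls.py <<'E'
from h import *
for n,z in(("side",.0265),("top",.024)):
    for m in marks(n,viewer.capture(n)):
        u=plane(n,m[1],z)-plane(n,m[2],z); print(n,m[0],plane(n,m[0],z)[:2],"yaw %.1f"%(np.degrees(np.arctan2(u[1],u[0]))%180-90))
E
python3 ls.py
```

```text
side [257.1577 214.9661] [0.4169 0.2042] yaw 11.8
side [350.6801 207.1549] [0.6647 0.2026] yaw -11.9
side [303.6311 179.6902] [0.5499 0.333 ] yaw 13.3
side [305.9785 123.0181] [0.5811 0.62  ] yaw -68.5
top [214.462  265.9778] [0.5501 0.3333] yaw 13.4
top [358.5235 260.8673] [ 0.5728 -0.105 ] yaw -29.8
```

Emit:
{"method": "jog_arm", "body": {"steps": [{"jaw":0.75,"delta_pos":[-2.5,2,2],"roll":0.2},{"jaw":0.75,"delta_pos":[-4.5,6,3.4],"roll":0.2},{"jaw":0.75,"delta_pos":[-4.5,10,3.4],"roll":0.2},{"jaw":0.75,"delta_pos":[-4.5,14,3.4],"roll":0.2},{"jaw":0.75,"delta_pos":[-4.5,17,3.4],"roll":0.2},{"jaw":0.75,"delta_pos":[-4.5,19.8,3.4],"roll":0.2},{"jaw":0.75,"delta_pos":[-4.5,19.8,3.4],"roll":0.2},{"jaw":0.75,"delta_pos":[-4.5,19.8,3.4],"roll":0.2},{"jaw":0.75,"delta_pos":[-4.5,19.8,3.4],"roll":0.2}]}}

```text
time_s: 15.73
position: [0.5397, 0.1918, -0.0298]
eef_rot: [-1.571, -0.0, -0.091]
force: [0.9, 0.5, 0.2]
gripper_width: 0.0688
```

Emit:
{"method": "jog_arm", "body": {"steps": [{"jaw":0.2,"delta_pos":[0,0,0],"roll":0},{"jaw":0.2,"delta_pos":[0,0,0],"roll":0},{"jaw":0.2,"delta_pos":[0,0,0],"roll":0},{"jaw":0.2,"delta_pos":[0,0,0],"roll":0},{"jaw":0.2,"delta_pos":[0,0,0],"roll":0},{"jaw":0.2,"delta_pos":[0,0,0],"roll":0}]}}

```text
time_s: 16.23
position: [0.5396, 0.1928, -0.0296]
eef_rot: [-1.571, -0.001, -0.09]
force: [0.1, -1.0, 2.9]
gripper_width: 0.0433
```

```bash
python3 go.py .5615 -.074 .23 -5
```

```text
delta cm [4.58, -22.56, -26.38] roll -0.15 t 16.2333 [0.5396 0.1928 0.0044] -5.146231785558935
```

Emit:
{"method": "jog_arm", "body": {"steps": [{"jaw":0.2,"delta_pos":[0,-4,0],"roll":0},{"jaw":0.2,"delta_pos":[0,-8,0],"roll":0},{"jaw":0.2,"delta_pos":[0.5,-11,-2.6],"roll":0},{"jaw":0.2,"delta_pos":[1,-14,-5.2],"roll":0},{"jaw":0.2,"delta_pos":[1.5,-17,-8],"roll":0},{"jaw":0.2,"delta_pos":[2,-20,-10.5],"roll":0},{"jaw":0.2,"delta_pos":[2.6,-22.6,-13.5],"roll":0},{"jaw":0.2,"delta_pos":[3.2,-22.6,-17.5],"roll":0},{"jaw":0.2,"delta_pos":[3.8,-22.6,-21.5],"roll":0},{"jaw":0.2,"delta_pos":[4.4,-22.6,-25],"roll":0}]}}

```text
time_s: 17.07
position: [0.5605, -0.0623, 0.1966]
eef_rot: [-1.571, -0.001, -0.09]
force: [0.4, 0.1, -0.7]
gripper_width: 0.0435
```

Emit:
{"method": "jog_arm", "body": {"steps": [{"jaw":0.2,"delta_pos":[0.2,0,-1.3],"roll":-0.1},{"jaw":0.2,"delta_pos":[0.2,0,-1.3],"roll":-0.1},{"jaw":0.2,"delta_pos":[0.2,0,-1.3],"roll":-0.1},{"jaw":0.2,"delta_pos":[0.2,0,-1.3],"roll":-0.1},{"jaw":0.2,"delta_pos":[0.2,0,-1.3],"roll":-0.1}]}}

```text
time_s: 17.48
position: [0.5614, -0.0716, 0.1959]
eef_rot: [-1.57, 0.0, -0.086]
force: [-0.8, -0.0, -0.7]
gripper_width: 0.0435
```

```bash
python3 go.py .561 -.0735 .122 -5; python3 ls.py
```

```text
delta cm [-0.03, 10.79, -0.19] roll 0.06 t 17.4833 [ 0.5614 -0.0716  0.2299] -4.942024736044669
side [257.1697 214.9631] [0.417  0.2042] yaw 11.8
top [255.1725 310.5816] [0.4167 0.2047] yaw 12.1
top [214.4598 265.9837] [0.55   0.3333] yaw 13.4
top [258.6923 229.8415] [0.6647 0.2026] yaw -12.3
```

Emit:
{"method": "jog_arm", "body": {"steps": [{"jaw":0.2,"delta_pos":[0,3,-0.1],"roll":0},{"jaw":0.2,"delta_pos":[0,5,-0.1],"roll":0},{"jaw":0.2,"delta_pos":[0,6,-0.1],"roll":0},{"jaw":0.2,"delta_pos":[0,6.8,-0.1],"roll":0},{"jaw":0.2,"delta_pos":[0,7.6,-0.1],"roll":0},{"jaw":0.2,"delta_pos":[0,8.4,-0.1],"roll":0},{"jaw":0.2,"delta_pos":[0,9.2,-0.1],"roll":0},{"jaw":0.2,"delta_pos":[0,10,-0.1],"roll":0},{"jaw":0.2,"delta_pos":[0,10.8,-0.1],"roll":0},{"jaw":0.2,"delta_pos":[0,10.8,-0.1],"roll":0}]}}

```text
time_s: 18.42
position: [0.5616, -0.0739, 0.0875]
eef_rot: [-1.571, -0.0, -0.088]
force: [-0.5, 1.7, 2.8]
gripper_width: 0.0436
```

Emit:
{"method": "jog_arm", "body": {"steps": [{"jaw":0.2,"delta_pos":[0,0,0],"roll":0},{"jaw":0.2,"delta_pos":[0,0,0],"roll":0}]}}

```text
time_s: 18.58
position: [0.5617, -0.074, 0.0886]
eef_rot: [-1.57, -0.0, -0.088]
force: [-0.9, 0.8, 2.2]
gripper_width: 0.0435
```

Emit:
{"method": "jog_arm", "body": {"steps": [{"jaw":0.68,"delta_pos":[0,0,0],"roll":0},{"jaw":0.68,"delta_pos":[0,0,0],"roll":0},{"jaw":0.68,"delta_pos":[0,0,0],"roll":0},{"jaw":0.68,"delta_pos":[0,-4,0],"roll":0},{"jaw":0.68,"delta_pos":[0,-8,0],"roll":0},{"jaw":0.68,"delta_pos":[0,-8,4],"roll":0},{"jaw":0.75,"delta_pos":[0,-8,8],"roll":0},{"jaw":0.75,"delta_pos":[0,-8,12],"roll":0},{"jaw":0.75,"delta_pos":[0,-8,16],"roll":0},{"jaw":0.75,"delta_pos":[0,-8,20],"roll":0}]}}

```text
time_s: 19.42
position: [0.5789, 0.1264, 0.1682]
eef_rot: [-1.571, -0.0, -0.089]
force: [-0.0, -1.3, -1.3]
gripper_width: 0.0689
```

```bash
python3 -c "
from h import *
print(stackmark())"; python3 ls.py; python3 go.py .6647 .2026 .004 -12.2
```

```text
({'side': array([321.5038, 252.63  ]), 'top': array([351.266 , 257.7855])}, (array([ 0.5586, -0.0742,  0.1657]), np.float64(0.0017872214033166133)))
side [257.1657 214.9667] [0.4169 0.2042] yaw 11.7
side [350.6717 207.1639] [0.6646 0.2026] yaw -11.9
side [305.8163 129.4062] [0.5775 0.5834] yaw -70.6
top [214.4626 265.9763] [0.5501 0.3333] yaw 13.4
top [359.0152 260.9087] [ 0.5727 -0.1065] yaw -31.3
delta cm [7.90, 19.77, 8.40] roll 7.29 t 19.6167 [0.5788 0.1256 0.2017] -4.91134827528791
```

```bash
python3 - <<'E'
from h import *
for n,(x0,y0,x1,y1) in {"side":(312,232,334,270),"top":(338,250,366,264)}.items():
    g=cv2.cvtColor(viewer.capture(n),cv2.COLOR_RGB2GRAY); print(n,y0); print(g[y0:y1,x0:x1])
E
```

```text
side 232
[[217 216 216 218 218 218 217 215 216 217 218 221 221 220 220 218 218 218
  219 219 222 218]
 [216 217 216 216 216 215 216 217 215 215 218 218 217 216 217 216 215 215
  217 217 215 206]
 [209 209 212 211 209 208 208 208 205 205 207 208 208 208 207 206 206 207
  206 210 209 195]
 [196 195 196 195 194 194 195 191 191 188 192 192 192 191 192 192 192 195
  197 198 198 186]
 [191 189 184 180 178 179 178 178 175 174 175 173 178 177 175 177 178 181
  185 194 195 184]
 [188 188 178 170 168 164 164 165 164 164 164 161 165 164 163 164 164 168
  180 193 193 183]
 [186 187 175 164 160 159 158 159 158 159 159 159 159 158 159 157 159 163
  176 193 191 183]
 [186 186 176 165 161 158 158 158 157 157 158 157 156 158 157 157 159 162
  177 190 195 187]
 [186 185 177 163 157 160 157 158 157 157 157 155 158 156 155 157 157 162
  176 189 192 187]
 [186 186 176 162 155 155 155 156 157 155 156 155 157 156 158 156 158 159
  171 186 192 188]
 [193 195 180 167 161 160 162 163 163 160 159 161 160 161 165 169 167 170
  177 187 189 185]
 [195 203 193 183 181 178 175 170 169 160 161 160 163 173 185 190 19
[... 3390 characters left out ...]
145 128 105  97  95  96 103 124 154 171 163 142 137 136 136 143 170 217
  231 212 160 138 135 137 141 154 175 187]
 [157 143 117 106 101 104 117 142 165 179 173 153 142 138 140 148 182 222
  229 203 154 139 138 136 139 149 168 182]
 [166 163 146 136 130 132 147 164 181 205 212 190 163 152 153 171 210 233
  235 216 171 145 138 139 144 160 176 185]
 [171 175 170 166 161 164 172 176 186 215 230 226 212 199 202 218 232 240
  240 233 208 171 156 155 167 189 197 190]
 [171 176 177 177 174 177 179 179 186 209 227 232 234 233 235 239 241 242
  242 240 233 217 204 204 216 223 216 194]
 [162 162 167 172 174 177 176 176 180 190 207 222 235 241 242 242 242 243
  242 242 241 239 237 236 237 234 218 194]]
```

Middle mark in the raw profile is at side (322,256), top (351.3,257.7), as before. So the second cassette is caught too, and my blob had just merged with a shadow. Next: (0.6647,0.2026), yaw -12.

```bash
sed -i 's/(316,248,328,263)/(318,252,328,261)/; s/G.max()\*.75/(G.max()*.6+G.min()*.4)/' h.py; python3 -c "
from h import *
print(stackmark())"; python3 go.py .6647 .2026 .004 -12.2
```

```text
({'side': array([321.6286, 255.5905]), 'top': array([349.1609, 258.3859])}, (array([ 0.5592, -0.0692,  0.151 ]), np.float64(0.001586993287548924)))
delta cm [7.81, 19.80, 8.67] roll 7.03 t 19.8167 [0.5791 0.1233 0.202 ] -5.170177898893145
```

Emit:
{"method": "jog_arm", "body": {"steps": [{"jaw":0.75,"delta_pos":[3,0,3],"roll":7.2},{"jaw":0.75,"delta_pos":[5.5,2,6],"roll":7.2},{"jaw":0.75,"delta_pos":[7.9,5,8.4],"roll":7.2},{"jaw":0.75,"delta_pos":[7.9,9,8.4],"roll":7.2},{"jaw":0.75,"delta_pos":[7.9,13,8.4],"roll":7.2},{"jaw":0.75,"delta_pos":[7.9,17,8.4],"roll":7.2},{"jaw":0.75,"delta_pos":[7.9,19.7,8.4],"roll":7.2},{"jaw":0.75,"delta_pos":[7.9,19.7,8.4],"roll":7.2},{"jaw":0.75,"delta_pos":[7.9,19.7,8.4],"roll":7.2}]}}

```text
time_s: 20.57
position: [0.6651, 0.1999, -0.03]
eef_rot: [-1.571, 0.001, -0.216]
force: [0.2, 0.2, 0.6]
gripper_width: 0.0692
```

Emit:
{"method": "jog_arm", "body": {"steps": [{"jaw":0.2,"delta_pos":[0,0,0],"roll":0},{"jaw":0.2,"delta_pos":[0,0,0],"roll":0},{"jaw":0.2,"delta_pos":[0,0,0],"roll":0},{"jaw":0.2,"delta_pos":[0,0,0],"roll":0},{"jaw":0.2,"delta_pos":[0,0,0],"roll":0},{"jaw":0.2,"delta_pos":[0,0,0],"roll":0}]}}

```text
time_s: 21.07
position: [0.6654, 0.2015, -0.0286]
eef_rot: [-1.571, -0.001, -0.214]
force: [-0.2, -0.7, 2.2]
gripper_width: 0.0438
```

```bash
python3 go.py .5615 -.074 .23 -5
```

```text
delta cm [-4.31, -22.46, -29.12] roll -7.25 t 21.0667 [0.6654 0.2015 0.0054] -12.249719369569268
```

Emit:
{"method": "jog_arm", "body": {"steps": [{"jaw":0.2,"delta_pos":[0,-4,0],"roll":0},{"jaw":0.2,"delta_pos":[0,-8,0],"roll":0},{"jaw":0.2,"delta_pos":[-0.5,-11,-2.6],"roll":-2},{"jaw":0.2,"delta_pos":[-1,-14,-5.2],"roll":-4},{"jaw":0.2,"delta_pos":[-1.5,-17,-8],"roll":-6},{"jaw":0.2,"delta_pos":[-2,-20,-10.5],"roll":-7.2},{"jaw":0.2,"delta_pos":[-2.4,-22.4,-13.5],"roll":-7.2},{"jaw":0.2,"delta_pos":[-3,-22.4,-17.5],"roll":-7.2},{"jaw":0.2,"delta_pos":[-3.6,-22.4,-21.5],"roll":-7.2},{"jaw":0.2,"delta_pos":[-4.1,-22.4,-25.5],"roll":-7.2}]}}

```text
time_s: 21.9
position: [0.57, -0.04, 0.1957]
eef_rot: [-1.571, -0.001, -0.087]
force: [1.0, -0.9, -0.9]
gripper_width: 0.0439
```

Emit:
{"method": "jog_arm", "body": {"steps": [{"jaw":0.2,"delta_pos":[0.3,0,-3.6],"roll":0},{"jaw":0.2,"delta_pos":[0.3,0,-3.6],"roll":0},{"jaw":0.2,"delta_pos":[0.3,0,-3.6],"roll":0},{"jaw":0.2,"delta_pos":[0.3,0,-3.6],"roll":0},{"jaw":0.2,"delta_pos":[0.3,0,-3.6],"roll":0}]}}

```text
time_s: 22.32
position: [0.5709, -0.0737, 0.1949]
eef_rot: [-1.57, 0.0, -0.087]
force: [-0.5, -0.4, -0.4]
gripper_width: 0.0439
```

```bash
python3 go.py .561 -.075 .122 -5; python3 ls.py
```

```text
delta cm [-0.97, 10.69, -0.21] roll 0.03 t 22.3167 [ 0.5709 -0.0737  0.2289] -4.974843817809713
side [257.1622 214.9658] [0.4169 0.2042] yaw 11.8
top [255.1815 310.5804] [0.4167 0.2047] yaw 12.2
top [214.4627 265.9803] [0.55   0.3333] yaw 13.4
```

Emit:
{"method": "jog_arm", "body": {"steps": [{"jaw":0.2,"delta_pos":[-0.95,0,-0.1],"roll":0},{"jaw":0.2,"delta_pos":[-0.95,2,-0.1],"roll":0},{"jaw":0.2,"delta_pos":[-0.95,5,-0.1],"roll":0},{"jaw":0.2,"delta_pos":[-0.95,6,-0.1],"roll":0},{"jaw":0.2,"delta_pos":[-0.95,7,-0.1],"roll":0},{"jaw":0.2,"delta_pos":[-0.95,8,-0.1],"roll":0},{"jaw":0.2,"delta_pos":[-0.95,9,-0.1],"roll":0},{"jaw":0.2,"delta_pos":[-0.95,10,-0.1],"roll":0},{"jaw":0.2,"delta_pos":[-0.95,10.8,-0.1],"roll":0},{"jaw":0.2,"delta_pos":[-0.95,10.8,-0.1],"roll":0}]}}

```text
time_s: 23.25
position: [0.561, -0.0747, 0.0856]
eef_rot: [-1.57, 0.001, -0.088]
force: [1.5, 1.4, 2.7]
gripper_width: 0.0434
```

Emit:
{"method": "jog_arm", "body": {"steps": [{"jaw":0.2,"delta_pos":[0,0.1,0],"roll":0},{"jaw":0.2,"delta_pos":[0,0.1,0],"roll":0}]}}

```text
time_s: 23.42
position: [0.5611, -0.0749, 0.0861]
eef_rot: [-1.57, 0.0, -0.088]
force: [-0.8, 2.3, 2.4]
gripper_width: 0.0436
```

Emit:
{"method": "jog_arm", "body": {"steps": [{"jaw":0.68,"delta_pos":[0,0,0],"roll":0},{"jaw":0.68,"delta_pos":[0,0,0],"roll":0},{"jaw":0.68,"delta_pos":[0,0,0],"roll":0},{"jaw":0.68,"delta_pos":[0,-4,0],"roll":0},{"jaw":0.68,"delta_pos":[0,-8,0],"roll":0},{"jaw":0.68,"delta_pos":[0,-8,4],"roll":0},{"jaw":0.75,"delta_pos":[0,-8,8],"roll":0},{"jaw":0.75,"delta_pos":[-1,-8,12],"roll":0},{"jaw":0.75,"delta_pos":[-2,-8,16],"roll":0},{"jaw":0.75,"delta_pos":[-3,-8,20],"roll":0}]}}

```text
time_s: 24.25
position: [0.5485, 0.1282, 0.1661]
eef_rot: [-1.571, -0.0, -0.089]
force: [1.1, -0.0, 0.2]
gripper_width: 0.0686
```

```bash
cat > prof.py <<'E'
from h import *
g=cv2.cvtColor(viewer.capture("side"),cv2.COLOR_RGB2GRAY).astype(int); print("side col 321-323 rows 240..268",list(g[240:268,321:324].mean(1).astype(int)))
g=cv2.cvtColor(viewer.capture("top"),cv2.COLOR_RGB2GRAY).astype(int); print("top row 256-259 cols 340..364",list(g[256:260,340:364].mean(0).astype(int)))
E
python3 prof.py; python3 ls.py; python3 go.py .550 .3333 .004 13.4
```

```text
side col 321-323 rows 240..268 [np.int64(156), np.int64(153), np.int64(147), np.int64(134), np.int64(113), np.int64(99), np.int64(97), np.int64(96), np.int64(98), np.int64(108), np.int64(146), np.int64(179), np.int64(168), np.int64(129), np.int64(112), np.int64(122), np.int64(135), np.int64(151), np.int64(170), np.int64(219), np.int64(251), np.int64(254), np.int64(240), np.int64(199), np.int64(202), np.int64(229), np.int64(230), np.int64(202)]
top row 256-259 cols 340..364 [np.int64(99), np.int64(96), np.int64(96), np.int64(104), np.int64(126), np.int64(162), np.int64(186), np.int64(179), np.int64(141), np.int64(119), np.int64(117), np.int64(120), np.int64(124), np.int64(146), np.int64(195), np.int64(227), np.int64(224), np.int64(189), np.int64(152), np.int64(137), np.int64(136), np.int64(146), np.int64(172), np.int64(208)]
side [257.1648 214.9563] [0.4169 0.2042] yaw 11.8
side [303.6434 179.6921] [0.55  0.333] yaw 13.4
side [290.6817 130.8656] [0.5289 0.5817] yaw -70.7
top [214.4596 265.9749] [0.5501 0.3333] yaw 13.4
delta cm [-1.63, 19.60, 20.51] roll -18.30 t 24.45 [0.5487 0.1276 0.2   ] -4.8969398802891
```

Marks sit at the same rows, so the third cassette is caught. Next: (0.550,0.333), yaw 13.4.

Emit:
{"method": "jog_arm", "body": {"steps": [{"jaw":0.75,"delta_pos":[-0.4,1,4],"roll":-7},{"jaw":0.75,"delta_pos":[-0.8,2,8],"roll":-14},{"jaw":0.75,"delta_pos":[-1.2,3,12],"roll":-18.3},{"jaw":0.75,"delta_pos":[-1.5,4,16],"roll":-18.3},{"jaw":0.75,"delta_pos":[-1.6,6.5,19.5],"roll":-18.3},{"jaw":0.75,"delta_pos":[-1.6,10,20.5],"roll":-18.3},{"jaw":0.75,"delta_pos":[-1.6,14,20.5],"roll":-18.3},{"jaw":0.75,"delta_pos":[-1.6,18,20.5],"roll":-18.3},{"jaw":0.75,"delta_pos":[-1.6,19.5,20.5],"roll":-18.3},{"jaw":0.75,"delta_pos":[-1.6,19.5,20.5],"roll":-18.3}]}}

```text
time_s: 25.28
position: [0.5499, 0.3297, -0.0321]
eef_rot: [-1.572, 0.006, 0.229]
force: [0.9, -0.9, -0.2]
gripper_width: 0.0685
```

Emit:
{"method": "jog_arm", "body": {"steps": [{"jaw":0.75,"delta_pos":[0,0,0],"roll":0},{"jaw":0.2,"delta_pos":[0,0,0],"roll":0},{"jaw":0.2,"delta_pos":[0,0,0],"roll":0},{"jaw":0.2,"delta_pos":[0,0,0],"roll":0},{"jaw":0.2,"delta_pos":[0,0,0],"roll":0},{"jaw":0.2,"delta_pos":[0,0,0],"roll":0},{"jaw":0.2,"delta_pos":[0,0,0],"roll":0}]}}

```text
time_s: 25.87
position: [0.5514, 0.3323, -0.0286]
eef_rot: [-1.571, -0.001, 0.231]
force: [0.6, -0.4, 1.4]
gripper_width: 0.0435
```

```bash
python3 go.py .5615 -.074 .23 -5
```

```text
delta cm [-8.33, -22.46, -39.78] roll 18.25 t 25.8667 [0.5514 0.3323 0.0054] 13.25260437164567
```

Emit:
{"method": "jog_arm", "body": {"steps": [{"jaw":0.2,"delta_pos":[0,-4,0],"roll":0},{"jaw":0.2,"delta_pos":[0,-8,0],"roll":0},{"jaw":0.2,"delta_pos":[-0.6,-11,-2.6],"roll":4},{"jaw":0.2,"delta_pos":[-1.2,-14,-5.2],"roll":8},{"jaw":0.2,"delta_pos":[-1.7,-17,-8],"roll":12},{"jaw":0.2,"delta_pos":[-2.3,-20,-10.5],"roll":16},{"jaw":0.2,"delta_pos":[-2.9,-22.4,-13.5],"roll":18.2},{"jaw":0.2,"delta_pos":[-3.7,-22.4,-17.5],"roll":18.2},{"jaw":0.2,"delta_pos":[-4.5,-22.4,-21.5],"roll":18.2},{"jaw":0.2,"delta_pos":[-5.3,-22.4,-25.5],"roll":18.2}]}}

```text
time_s: 26.7
position: [0.5577, 0.0705, 0.1958]
eef_rot: [-1.571, -0.001, -0.085]
force: [1.1, -0.6, -0.9]
gripper_width: 0.0433
```

```bash
python3 go.py .561 -.0745 .23 -5; python3 ls.py
```

```text
delta cm [1.57, -0.02, -14.42] roll 0.10 t 26.7 [0.5577 0.0705 0.2298] -4.895654579224436
side [257.162  214.9695] [0.4169 0.2042] yaw 11.8
```

Emit:
{"method": "jog_arm", "body": {"steps": [{"jaw":0.2,"delta_pos":[0.4,0,-4],"roll":0},{"jaw":0.2,"delta_pos":[0.9,0,-8],"roll":0},{"jaw":0.2,"delta_pos":[1.3,0,-12],"roll":0},{"jaw":0.2,"delta_pos":[1.5,0,-14.5],"roll":0},{"jaw":0.2,"delta_pos":[1.5,0,-14.5],"roll":0},{"jaw":0.2,"delta_pos":[1.5,0,-14.5],"roll":0},{"jaw":0.2,"delta_pos":[1.5,2,-14.5],"roll":0},{"jaw":0.2,"delta_pos":[1.5,4,-14.5],"roll":0},{"jaw":0.2,"delta_pos":[1.5,4,-14.5],"roll":0},{"jaw":0.2,"delta_pos":[1.5,4,-14.5],"roll":0}]}}

```text
time_s: 27.63
position: [0.5598, -0.0721, 0.1545]
eef_rot: [-1.57, 0.002, -0.085]
force: [0.0, 1.0, 0.2]
gripper_width: 0.0436
```

```bash
python3 go.py .561 -.0745 .121 -5
```

```text
delta cm [0.14, 6.75, -0.23] roll 0.15 t 27.6333 [ 0.5598 -0.0721  0.1885] -4.851796775868618
```

Emit:
{"method": "jog_arm", "body": {"steps": [{"jaw":0.2,"delta_pos":[0.1,1.5,-0.1],"roll":0},{"jaw":0.2,"delta_pos":[0.1,2.2,-0.1],"roll":0},{"jaw":0.2,"delta_pos":[0.1,3,-0.1],"roll":0},{"jaw":0.2,"delta_pos":[0.1,3.8,-0.1],"roll":0},{"jaw":0.2,"delta_pos":[0.1,4.6,-0.1],"roll":0},{"jaw":0.2,"delta_pos":[0.1,5.4,-0.1],"roll":0},{"jaw":0.2,"delta_pos":[0.1,6.2,-0.1],"roll":0},{"jaw":0.2,"delta_pos":[0.1,6.8,-0.1],"roll":0},{"jaw":0.2,"delta_pos":[0.1,6.8,-0.1],"roll":0},{"jaw":0.2,"delta_pos":[0.1,6.8,-0.1],"roll":0}]}}

```text
time_s: 28.47
position: [0.5614, -0.0747, 0.087]
eef_rot: [-1.571, -0.0, -0.086]
force: [1.0, 0.5, 2.8]
gripper_width: 0.0436
```

Emit:
{"method": "jog_arm", "body": {"steps": [{"jaw":0.68,"delta_pos":[0,0,0],"roll":0},{"jaw":0.68,"delta_pos":[0,0,0],"roll":0},{"jaw":0.68,"delta_pos":[0,0,0],"roll":0},{"jaw":0.68,"delta_pos":[0,-4,0],"roll":0},{"jaw":0.68,"delta_pos":[0,-8,0],"roll":0},{"jaw":0.68,"delta_pos":[-1,-8,4],"roll":0},{"jaw":0.75,"delta_pos":[-3,-8,8],"roll":0},{"jaw":0.75,"delta_pos":[-5,-8,12],"roll":0},{"jaw":0.75,"delta_pos":[-7,-8,16],"roll":0},{"jaw":0.75,"delta_pos":[-9,-8,19],"roll":0}]}}

```text
time_s: 29.3
position: [0.4886, 0.1206, 0.167]
eef_rot: [-1.571, 0.0, -0.087]
force: [0.7, 0.6, 0.1]
gripper_width: 0.0691
```

```bash
python3 prof.py | sed 's/np.int64//g'; python3 ls.py; python3 go.py .4168 .2045 .004 12
```

```text
side col 321-323 rows 240..268 [(156), (154), (146), (134), (111), (98), (96), (97), (99), (110), (148), (176), (164), (124), (100), (97), (96), (97), (104), (134), (174), (177), (139), (112), (139), (184), (197), (183)]
top row 256-259 cols 340..364 [(98), (95), (95), (100), (119), (148), (162), (145), (113), (97), (92), (92), (96), (109), (141), (164), (154), (125), (104), (98), (98), (101), (115), (137)]
side [257.162  214.9756] [0.4169 0.2041] yaw 11.7
side [260.8975 135.2323] [0.434  0.5701] yaw -70.9
delta cm [-7.92, 19.72, 7.84] roll -16.79 t 29.5 [0.4892 0.1198 0.2012] -4.7944760520790854
```

Fourth caught (middle mark at row 256). Last one: (0.417,0.2045), yaw 12.

Emit:
{"method": "jog_arm", "body": {"steps": [{"jaw":0.75,"delta_pos":[-2.5,1,2.5],"roll":-7},{"jaw":0.75,"delta_pos":[-5,3,5],"roll":-14},{"jaw":0.75,"delta_pos":[-7.5,5,7.5],"roll":-16.8},{"jaw":0.75,"delta_pos":[-7.9,8,7.8],"roll":-16.8},{"jaw":0.75,"delta_pos":[-7.9,12,7.8],"roll":-16.8},{"jaw":0.75,"delta_pos":[-7.9,16,7.8],"roll":-16.8},{"jaw":0.75,"delta_pos":[-7.9,19.7,7.8],"roll":-16.8},{"jaw":0.75,"delta_pos":[-7.9,19.7,7.8],"roll":-16.8},{"jaw":0.75,"delta_pos":[-7.9,19.7,7.8],"roll":-16.8}]}}

```text
time_s: 30.25
position: [0.4185, 0.2022, -0.0314]
eef_rot: [-1.571, 0.002, 0.205]
force: [-0.4, 1.2, 0.7]
gripper_width: 0.0687
```

Emit:
{"method": "jog_arm", "body": {"steps": [{"jaw":0.2,"delta_pos":[0,0,0],"roll":0},{"jaw":0.2,"delta_pos":[0,0,0],"roll":0},{"jaw":0.2,"delta_pos":[0,0,0],"roll":0},{"jaw":0.2,"delta_pos":[0,0,0],"roll":0},{"jaw":0.2,"delta_pos":[0,0,0],"roll":0},{"jaw":0.2,"delta_pos":[0,0,0],"roll":0}]}}

```text
time_s: 30.75
position: [0.4179, 0.2036, -0.0296]
eef_rot: [-1.571, -0.001, 0.207]
force: [0.1, -1.6, 2.9]
gripper_width: 0.0433
```

```bash
python3 go.py .561 -.0745 .23 -5
```

```text
delta cm [8.29, -22.56, -30.15] roll 16.86 t 30.75 [0.4179 0.2036 0.0044] 11.856254995005328
```

Emit:
{"method": "jog_arm", "body": {"steps": [{"jaw":0.2,"delta_pos":[0,-4,0],"roll":0},{"jaw":0.2,"delta_pos":[0,-8,0],"roll":0},{"jaw":0.2,"delta_pos":[0.7,-11,-2.6],"roll":4},{"jaw":0.2,"delta_pos":[1.4,-14,-5.2],"roll":8},{"jaw":0.2,"delta_pos":[2.1,-17,-8],"roll":12},{"jaw":0.2,"delta_pos":[2.9,-20,-10.5],"roll":16},{"jaw":0.2,"delta_pos":[3.7,-22.5,-13.5],"roll":16.8},{"jaw":0.2,"delta_pos":[4.8,-22.5,-17.5],"roll":16.8},{"jaw":0.2,"delta_pos":[5.9,-22.5,-21.5],"roll":16.8},{"jaw":0.2,"delta_pos":[7,-22.5,-25.5],"roll":16.8}]}}

```text
time_s: 31.58
position: [0.539, -0.0332, 0.1958]
eef_rot: [-1.571, -0.001, -0.086]
force: [1.2, 0.8, -0.7]
gripper_width: 0.0437
```

```bash
python3 go.py .561 -.0745 .23 -5
```

```text
delta cm [2.55, -0.02, -3.93] roll 0.09 t 31.5833 [ 0.539  -0.0332  0.2298] -4.914713204296604
```

Emit:
{"method": "jog_arm", "body": {"steps": [{"jaw":0.2,"delta_pos":[2,0,-3],"roll":0},{"jaw":0.2,"delta_pos":[2.55,0,-4],"roll":0},{"jaw":0.2,"delta_pos":[2.55,0,-4],"roll":0},{"jaw":0.2,"delta_pos":[2.55,0,-4],"roll":0},{"jaw":0.2,"delta_pos":[2.55,2,-4],"roll":0},{"jaw":0.2,"delta_pos":[2.55,4,-4],"roll":0},{"jaw":0.2,"delta_pos":[2.55,4,-4],"roll":0},{"jaw":0.2,"delta_pos":[2.55,4,-4],"roll":0}]}}

```text
time_s: 32.25
position: [0.5593, -0.0718, 0.1547]
eef_rot: [-1.57, 0.002, -0.085]
force: [-0.3, -0.2, -0.6]
gripper_width: 0.0431
```

```bash
python3 go.py .561 -.0745 .121 -5
```

```text
delta cm [0.19, 6.77, -0.25] roll 0.15 t 32.25 [ 0.5593 -0.0718  0.1887] -4.846373064548143
```

Emit:
{"method": "jog_arm", "body": {"steps": [{"jaw":0.2,"delta_pos":[0.1,1.5,-0.1],"roll":0},{"jaw":0.2,"delta_pos":[0.1,2.2,-0.1],"roll":0},{"jaw":0.2,"delta_pos":[0.1,3,-0.1],"roll":0},{"jaw":0.2,"delta_pos":[0.1,3.8,-0.1],"roll":0},{"jaw":0.2,"delta_pos":[0.1,4.6,-0.1],"roll":0},{"jaw":0.2,"delta_pos":[0.1,5.4,-0.1],"roll":0},{"jaw":0.2,"delta_pos":[0.1,6.2,-0.1],"roll":0},{"jaw":0.2,"delta_pos":[0.1,6.8,-0.1],"roll":0},{"jaw":0.2,"delta_pos":[0.1,6.8,-0.1],"roll":0},{"jaw":0.2,"delta_pos":[0.1,6.8,-0.1],"roll":0}]}}

```text
time_s: 33.08
position: [0.5617, -0.0746, 0.0872]
eef_rot: [-1.571, -0.001, -0.086]
force: [0.9, -0.0, 3.9]
gripper_width: 0.0435
```

Emit:
{"method": "jog_arm", "body": {"steps": [{"jaw":0.68,"delta_pos":[0,0,0],"roll":0},{"jaw":0.68,"delta_pos":[0,0,0],"roll":0},{"jaw":0.68,"delta_pos":[0,0,0],"roll":0},{"jaw":0.68,"delta_pos":[0,-4,0],"roll":0},{"jaw":0.68,"delta_pos":[0,-8,0],"roll":0},{"jaw":0.68,"delta_pos":[-4,-11,0],"roll":0},{"jaw":0.68,"delta_pos":[-8,-12,0],"roll":0},{"jaw":0.5,"delta_pos":[-12,-12,0],"roll":0},{"jaw":0.5,"delta_pos":[-16,-12,0],"roll":0},{"jaw":0.5,"delta_pos":[-16,-12,2],"roll":0}]}}

```text
time_s: 33.92
position: [0.3965, -0.0413, 0.2064]
eef_rot: [-1.571, 0.006, -0.089]
force: [1.2, 1.0, 0.0]
gripper_width: 0.048
```

```bash
python3 prof.py | sed 's/np.int64//g'; python3 ls.py; python3 - <<'E'
from h import *
print(manip.get_state()["position"])
t=viewer.capture("top")[228:318,328:448]; b=viewer.capture("side")[215:425,250:420]
o=np.zeros((600,800,3),np.uint8); o[:338,:450]=cv2.resize(t,(450,338),interpolation=cv2.INTER_CUBIC); o[:420,455:795]=cv2.resize(b,None,fx=2,fy=2,interpolation=cv2.INTER_CUBIC)
cv2.imwrite("pics/g0.png",o[:,:,::-1]); np.save("top_g.npy",viewer.capture("top")); np.save("side_g.npy",viewer.capture("side"))
E
```

```text
side col 321-323 rows 240..268 [(156), (153), (146), (136), (112), (98), (95), (102), (128), (182), (241), (255), (253), (222), (178), (171), (172), (172), (186), (233), (254), (255), (243), (203), (204), (228), (230), (202)]
top row 256-259 cols 340..364 [(102), (98), (103), (127), (174), (220), (235), (222), (174), (145), (138), (138), (142), (165), (213), (235), (228), (188), (156), (145), (144), (149), (168), (202)]
top [358.3839 260.6803] [ 0.5734 -0.1046] yaw -30.4
[ 0.4041 -0.0411  0.2074]
```

View pics/g0.png

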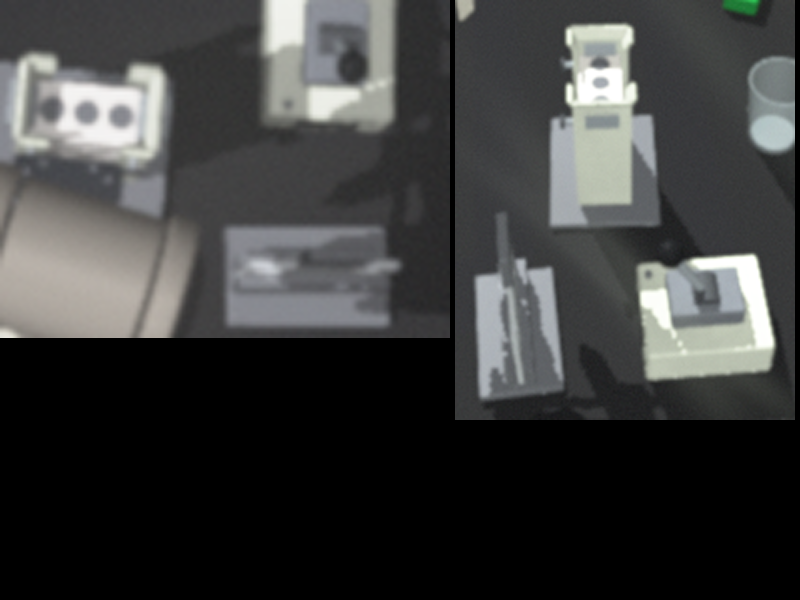

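All five are caught and no white cassette remains on the bench (middle mark at side row 256). In the picture the guard stands in its rest at top (410,300). Now the rest and screw positions, from the first clear pictures.

```bash
python3 - <<'E'
from h import *
T=lambda x,y:((x+.5)/4-.5+315,(y+.5)/4-.5+195); S=lambda x,y:((x+.5)/2.3-.5+240,(y+.5)/2.3-.5+220)
top=[T(292,375),T(465,373),T(467,480),T(293,481)]; side=[S(135,297),S(148,437),S(52,445),S(46,303)]
for n,L in(("top",top),("side",side)):
    Q=np.array([plane(n,q,.04) for q in L]); u=Q[0]+Q[3]-Q[1]-Q[2]; print(n,Q.mean(0),"yaw",np.degrees(np.arctan2(-u[0],u[1])),np.linalg.norm(Q[0]-Q[1]),np.linalg.norm(Q[0]-Q[3]))
print([tri(b,a)[0] for a,b in zip(top,side)])
K=lambda x,y:((x+.5)/7-.5+320,(y+.5)/7-.5+236)
c,s=np.cos(np.radians(-5)),np.sin(np.radians(-5))
for q,yy in((K(110,232),.039),(K(305,245),-.039)):
    print("screw top ray z=.14",plane("top",q,.14)[:2],"pred",np.array([.5613-.0405*c-yy*s,-.0742-.0405*s+yy*c]))
# tab: top edge in side view, from first picture; guard at rest top z .177 and lower tab edge
g=cv2.imread("pics/side0.png"); print(cv2.cvtColor(g,cv2.COLOR_BGR2GRAY)[316:380:3,264:292])
E
```

```text
top [ 0.4501 -0.256   0.04  ] yaw 1.4052175019668018 0.12963893662536113 0.07906566045332872
side [ 0.4572 -0.2757  0.04  ] yaw 0.7541223587086812 0.1267886944640263 0.07761020628996741
[array([ 0.4934, -0.1949,  0.0081]), array([ 0.4956, -0.3268,  0.0097]), array([ 0.4156, -0.3258,  0.0121]), array([ 0.4129, -0.1944,  0.0128])]
screw top ray z=.14 [ 0.5299 -0.0307] pred [ 0.5244 -0.0318]
screw top ray z=.14 [ 0.5259 -0.1097] pred [ 0.5176 -0.1095]
[[ 58  60  58  58  59  58  60  59  60  63  63  63  65  62  66  65  66  67
   68  68  67  69  71  70  68  68  70  69]
 [ 57  57  59  57  60  60  62  62  64  66  69  65  63  61  63  63  64  64
   67  69  65  69  69  68  69  70  69  71]
 [ 58  60  56  57  60  80 124 164 177 176 166 132  88  65  59  64  63  63
   64  65  66  67  66  68  70  68  71  70]
 [ 58  59  58  58  59  73 123 173 188 186 169 141  93  65  59  59  59  61
   63  61  64  61  64  64  65  67  69  69]
 [ 57  59  58  57  58  67 114 167 187 185 173 142  98  65  56  59  62  61
   61  61  62  63  62  62  63  66  66  65]
 [ 58  60  58  57  59  63 107 159 183 184 174 150 106  72  58 
[... 1227 characters left out ...]
180 180 181 181 180 179 180 176 172 177 179 178 175 175 164 140 114  97
  104 119 123 110  93  89  95  94  99 123]
 [183 179 181 180 180 180 179 172 165 173 178 183 200 226 225 182 129 100
   99 116 135 126 104  91  92  97  99 116]
 [180 181 181 180 179 179 181 172 166 175 180 184 218 244 235 188 135 109
  102  99  97 105 108  97  92  96  95  99]
 [180 178 180 181 180 181 178 177 176 178 181 182 211 245 252 236 171 118
  100  97  98  95  91  86  91  94  96  99]
 [179 180 179 177 179 177 179 179 185 190 184 179 198 238 252 253 227 151
  104  96  95  97  96  91  90  95  96  99]
 [178 178 178 179 177 177 177 178 178 177 177 177 196 235 252 253 240 179
  119  99  96  94  97  95  92  93  96  98]]
```

```bash
python3 - <<'E'
from h import *
for px,y in(((272.9,322),-.2855),((273.0,333),-.2855),((273.3,343),-.2855)):
    o,d=ray("side",px); t=(y-o[1])/d[1]; print(px,o+t*d)
g=cv2.imread("pics/top0.png"); print(cv2.cvtColor(g,cv2.COLOR_BGR2GRAY)[290:312,386:440:2])
for P in([.4544,-.2355,.177],[.4544,-.2855,.177],[.4544,-.2045,.098],[.4544,-.3165,.098]): print(P,proj("top",P),proj("side",P))
E
```

```text
(272.9, 322) [ 0.46   -0.2855  0.2473]
(273.0, 333) [ 0.4574 -0.2855  0.216 ]
(273.3, 343) [ 0.4551 -0.2855  0.1858]
[[ 68 113 138 137 138 136 137 136 137 136 138 138 137 136 136 134 125 123
  120 121 122 123 103  47  46  45  46]
 [ 66 115 135 136 137 137 137 136 137 137 138 136 138 136 134 122 103 101
  101 101 102  99  86  46  43  44  44]
 [ 64 110 138 136 137 136 134 133 135 134 133 133 134 132 123 106  94  95
   92  92  94  94  79  44  44  44  41]
 [ 64 107 136 137 136 135 129 123 122 123 122 122 123 128 111 103 101 102
  101 100  99  96  78  46  45  46  46]
 [ 65 105 136 136 127 124 116 105 101 102 103 102 111 124 120 119 119 119
  116 116 113  98  79  47  46  42  43]
 [ 64 107 134 136 126 123 120 109  97 101 100  96 110 131 134 132 132 130
  129 129 128 107  84  52  46  43  43]
 [ 62 106 127 137 141 145 140 130 116 119 118 103 112 129 128 128 129 130
  127 129 129 122 106  88  68  47  42]
 [ 65 104 123 135 158 177 174 169 168 167 157 113 103 110 109 110 111 110
  111 114 136 169 168 158 110  47  43]
 [ 62 101 119 133 169 200 203 209 212 204 189 123 102 100 102 100  97  97
  106
[... 1063 characters left out ...]
9 135 138 137 136 137 137 137 136 137 138 137 135 135 135 138
  136 135 135 136 121  57  58  59  59]
 [ 63 109 138 137 138 137 136 137 137 138 137 137 137 136 137 137 136 136
  136 135 136 136 120  58  59  60  57]
 [ 60 107 139 136 137 138 137 135 137 138 137 137 137 136 138 137 137 136
  137 137 137 136 122  58  59  59  60]
 [ 62 106 138 138 138 137 139 138 136 136 136 137 136 137 138 137 136 137
  135 137 137 136 126  64  57  59  59]]
[0.4544, -0.2355, 0.177] [410.0005 295.0656] [272.2659 321.1949]
[0.4544, -0.2855, 0.177] [428.1996 295.3539] [273.3336 345.8385]
[0.4544, -0.2045, 0.098] [394.8026 297.7444] [275.4321 331.0135]
[0.4544, -0.3165, 0.098] [433.6399 298.3597] [278.0179 384.899 ]
```

Guard: (0.4545,-0.260), yaw about 1°, confirmed by the plate edges (top) and tab top (side). Going to the tab.

```bash
python3 go.py .4545 -.260 .24 1
```

```text
delta cm [6.89, 0.07, -21.34] roll -5.96 t 34.3167 [ 0.4043 -0.0414  0.2407] -4.957790402110148
```

Emit:
{"method": "jog_arm", "body": {"steps": [{"jaw":0.5,"delta_pos":[1.2,0,-4],"roll":-3},{"jaw":0.5,"delta_pos":[2.6,0,-8],"roll":-6},{"jaw":0.5,"delta_pos":[3.9,0,-12],"roll":-6},{"jaw":0.5,"delta_pos":[5.2,0,-16],"roll":-6},{"jaw":0.5,"delta_pos":[6.5,0,-20],"roll":-6},{"jaw":0.5,"delta_pos":[6.9,0,-21.3],"roll":-6},{"jaw":0.5,"delta_pos":[6.9,0,-21.3],"roll":-6},{"jaw":0.5,"delta_pos":[6.9,0,-21.3],"roll":-6},{"jaw":0.5,"delta_pos":[6.9,0,-21.3],"roll":-6}]}}

```text
time_s: 35.07
position: [0.4538, -0.2583, 0.2065]
eef_rot: [-1.569, 0.001, 0.018]
force: [0.3, 0.1, -0.0]
gripper_width: 0.0461
```

```bash
python3 go.py .4545 -.260 .1345 1; python3 - <<'E'
from h import *
b=viewer.capture("side")[270:410,220:400]
cv2.imwrite("pics/g1.png",cv2.resize(b,None,fx=4,fy=4,interpolation=cv2.INTER_CUBIC)[:,:,::-1])
E
```

```text
delta cm [0.07, 10.60, -0.17] roll 0.06 t 35.0667 [ 0.4538 -0.2583  0.2405] 1.0590146117548194
```

Emit:
{"method": "jog_arm", "body": {"steps": [{"jaw":0.5,"delta_pos":[0,3,-0.1],"roll":0},{"jaw":0.5,"delta_pos":[0,6,-0.1],"roll":0},{"jaw":0.5,"delta_pos":[0,9,-0.1],"roll":0},{"jaw":0.5,"delta_pos":[0,10.6,-0.1],"roll":0},{"jaw":0.5,"delta_pos":[0,10.6,-0.1],"roll":0},{"jaw":0.5,"delta_pos":[0,10.6,-0.1],"roll":0},{"jaw":0.5,"delta_pos":[0,10.6,-0.1],"roll":0}]}}

```text
time_s: 35.7
position: [0.455, -0.2601, 0.1026]
eef_rot: [-1.572, -0.002, 0.019]
force: [0.8, -1.1, 0.1]
gripper_width: 0.0461
```

Emit:
{"method": "jog_arm", "body": {"steps": [{"jaw":0,"delta_pos":[0,0,0],"roll":0},{"jaw":0,"delta_pos":[0,0,0],"roll":0},{"jaw":0,"delta_pos":[0,0,0],"roll":0},{"jaw":0,"delta_pos":[0,0,0],"roll":0},{"jaw":0,"delta_pos":[0,0,0],"roll":0},{"jaw":0,"delta_pos":[0,0,0],"roll":0},{"jaw":0,"delta_pos":[0,0,0],"roll":0},{"jaw":0,"delta_pos":[0,0,0],"roll":0}], "newtons": 40}}

```text
time_s: 36.37
position: [0.4544, -0.2602, 0.1011]
eef_rot: [-1.571, -0.001, 0.018]
force: [1.1, 0.7, 0.3]
gripper_width: 0.0098
```

Emit:
{"method": "jog_arm", "body": {"steps": [{"jaw":0,"delta_pos":[0,-2,0],"roll":0},{"jaw":0,"delta_pos":[0,-5,0],"roll":0},{"jaw":0,"delta_pos":[0,-8,0],"roll":0},{"jaw":0,"delta_pos":[0,-10,0],"roll":0},{"jaw":0,"delta_pos":[0,-10,0],"roll":0},{"jaw":0,"delta_pos":[0,-10,3],"roll":2},{"jaw":0,"delta_pos":[1,-10,6.5],"roll":4},{"jaw":0,"delta_pos":[2,-10,10],"roll":6},{"jaw":0,"delta_pos":[3.5,-10,13.5],"roll":6},{"jaw":0,"delta_pos":[4,-10,17],"roll":6}]}}

```text
time_s: 37.2
position: [0.4912, -0.0878, 0.1995]
eef_rot: [-1.57, 0.001, -0.087]
force: [0.7, -0.3, -1.7]
gripper_width: 0.0101
```

Emit:
{"method": "jog_arm", "body": {"steps": [{"jaw":0,"delta_pos":[0.2,0,1.9],"roll":0},{"jaw":0,"delta_pos":[0.2,0,1.9],"roll":0},{"jaw":0,"delta_pos":[0.2,0,1.9],"roll":0},{"jaw":0,"delta_pos":[0.2,0,1.9],"roll":0},{"jaw":0,"delta_pos":[0.2,0,1.9],"roll":0}]}}

```text
time_s: 37.62
position: [0.4942, -0.0716, 0.2004]
eef_rot: [-1.571, 0.001, -0.088]
force: [0.6, -0.2, -1.8]
gripper_width: 0.0097
```

```bash
python3 go.py .5015 -.069 .2065 -5; python3 - <<'E'
from h import *
b=viewer.capture("side")[220:345,250:380]; t=viewer.capture("top")[230:300,315:385]
o=np.zeros((500,800,3),np.uint8); o[:438,:455]=cv2.resize(b,(455,438),interpolation=cv2.INTER_CUBIC); o[:340,460:800]=cv2.resize(t,(340,340),interpolation=cv2.INTER_CUBIC)
cv2.imwrite("pics/g2.png",o[:,:,::-1])
E
```

```text
delta cm [0.71, 2.79, 0.32] roll -0.02 t 37.6167 [ 0.4942 -0.0716  0.2344] -5.0207820418234865
```

View pics/g2.png

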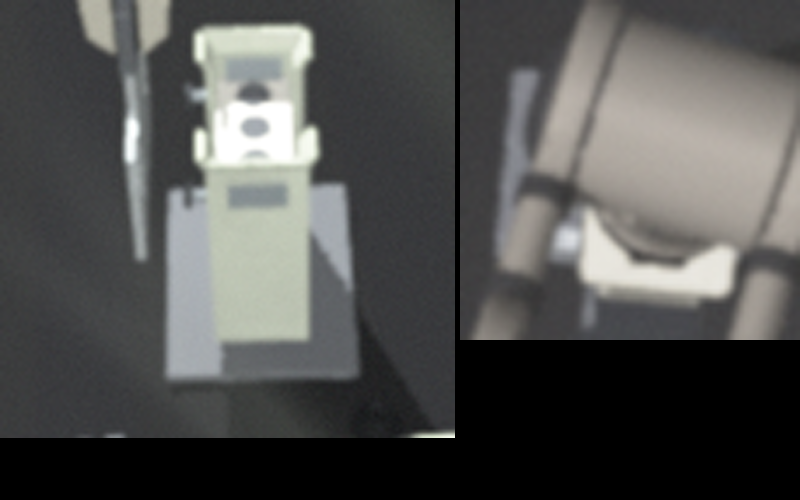

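```bash
python3 - <<'E'
from h import *
print(proj("side",[.4892,-.1284,.1093]),"seen",(140.5/3.5-.5+250,258.5/3.5-.5+220))
E
```

```text
[290.5527 294.2326] seen (289.64285714285717, 293.3571428571429)
```

Emit:
{"method": "jog_arm", "body": {"steps": [{"jaw":0,"delta_pos":[0.6,1,0.25],"roll":0},{"jaw":0,"delta_pos":[0.6,2,0.25],"roll":0},{"jaw":0,"delta_pos":[0.6,2.8,0.25],"roll":0},{"jaw":0,"delta_pos":[0.6,2.8,0.25],"roll":0},{"jaw":0,"delta_pos":[0.6,2.8,0.25],"roll":0},{"jaw":0,"delta_pos":[0.6,2.8,0.25],"roll":0},{"jaw":0,"delta_pos":[0.6,2.8,0.25],"roll":0}]}}

```text
time_s: 38.3
position: [0.5011, -0.0689, 0.1734]
eef_rot: [-1.571, -0.001, -0.087]
force: [-0.2, 0.0, -1.6]
gripper_width: 0.0097
```

```bash
python3 - <<'E'
from h import *
s=manip.get_state(); p=s["position"]+[0,0,.034+.0184]; a=np.radians(-5)
d=p-[.5613,-.0742,0]; print("tab in stacker",d[0]*np.cos(a)+d[1]*np.sin(a),-d[0]*np.sin(a)+d[1]*np.cos(a),p[2],s["force"])
E
```

```text
tab in stacker -0.06043649957289919 6.777570739542951e-05 0.22584148372298227 [-0.1635  0.045  -1.615 ]
```

Emit:
{"method": "jog_arm", "body": {"steps": [{"jaw":0,"delta_pos":[0.5,0.1,0],"roll":0},{"jaw":0,"delta_pos":[1.0,0.1,0],"roll":0},{"jaw":0,"delta_pos":[1.5,0.1,0],"roll":0},{"jaw":0,"delta_pos":[1.8,0.1,0],"roll":0},{"jaw":0,"delta_pos":[1.8,0.1,0],"roll":0}]}}

```text
time_s: 38.72
position: [0.5195, -0.0704, 0.172]
eef_rot: [-1.571, -0.0, -0.086]
force: [0.1, 0.4, -1.4]
gripper_width: 0.0097
```

Emit:
{"method": "jog_arm", "body": {"steps": [{"jaw":0,"delta_pos":[0.3,0,0],"roll":0},{"jaw":0,"delta_pos":[0.6,0,0],"roll":0},{"jaw":0,"delta_pos":[0.75,0,0],"roll":0},{"jaw":0,"delta_pos":[0.75,0,0],"roll":0},{"jaw":0,"delta_pos":[0.75,0,0],"roll":0}]}}

```text
time_s: 39.13
position: [0.5261, -0.0709, 0.1719]
eef_rot: [-1.571, 0.0, -0.086]
force: [-0.0, -0.7, -1.8]
gripper_width: 0.0098
```

```bash
cat > tab.py <<'E'
from h import *
s=manip.get_state(); p=s["position"]+[0,0,.034+.0184]; a=np.radians(-5)
d=p-[.5613,-.0742,0]; print("tab in stacker",d[0]*np.cos(a)+d[1]*np.sin(a),-d[0]*np.sin(a)+d[1]*np.cos(a),p[2],s["force"],s["wrist_torque"])
E
python3 tab.py
```

```text
tab in stacker -0.03532348275942438 0.00021706725019594343 0.22434578416927756 [-0.0368 -0.6965 -1.7691] [-0.0903  0.0946 -0.0203]
```

Emit:
{"method": "jog_arm", "body": {"steps": [{"jaw":0,"delta_pos":[0.05,0.4,0],"roll":0},{"jaw":0,"delta_pos":[0.05,0.8,0],"roll":0},{"jaw":0,"delta_pos":[0.05,1.2,0],"roll":0},{"jaw":0,"delta_pos":[0.05,1.2,0],"roll":0},{"jaw":0,"delta_pos":[0.05,1.2,0],"roll":0}]}}

```text
time_s: 39.55
position: [0.5271, -0.071, 0.1597]
eef_rot: [-1.571, -0.001, -0.087]
force: [2.9, -0.9, -4.0]
gripper_width: 0.0097
```

Emit:
{"method": "jog_arm", "body": {"steps": [{"jaw":0,"delta_pos":[0,0.3,0],"roll":0},{"jaw":0,"delta_pos":[0,0.6,0],"roll":0},{"jaw":0,"delta_pos":[0,0.9,0],"roll":0},{"jaw":0,"delta_pos":[0,0.9,0],"roll":0},{"jaw":0,"delta_pos":[0,0.9,0],"roll":0}]}}

```text
time_s: 39.97
position: [0.5271, -0.071, 0.1507]
eef_rot: [-1.571, -0.001, -0.087]
force: [5.3, -0.4, -5.3]
gripper_width: 0.0098
```

```bash
python3 tab.py
```

```text
tab in stacker -0.0343629007693002 0.00017912276523714566 0.20311807072132254 [ 5.3335 -0.4138 -5.2613] [-0.2567 -1.1395 -0.0541]
```

Emit:
{"method": "jog_arm", "body": {"steps": [{"jaw":0,"delta_pos":[0.15,0,0],"roll":0},{"jaw":0,"delta_pos":[0.15,0.1,0],"roll":0},{"jaw":0,"delta_pos":[0.15,0.15,0],"roll":0},{"jaw":0,"delta_pos":[0.15,0.15,0],"roll":0}]}}

```text
time_s: 40.3
position: [0.5275, -0.071, 0.1499]
eef_rot: [-1.571, 0.001, -0.086]
force: [-2.2, 0.4, 4.2]
gripper_width: 0.0096
```

```bash
python3 tab.py
```

```text
tab in stacker -0.033923690480690306 0.0002549003629042732 0.20229683391706177 [-2.2321  0.4392  4.156 ] [-0.0068  0.4542 -0.0089]
```

Emit:
{"method": "jog_arm", "body": {"steps": [{"jaw":0.35,"delta_pos":[0,0,0],"roll":0},{"jaw":0.35,"delta_pos":[0,0,0],"roll":0},{"jaw":0.35,"delta_pos":[0,0,0],"roll":0},{"jaw":0.35,"delta_pos":[0,0,0],"roll":0},{"jaw":0.35,"delta_pos":[0,-2,0],"roll":0},{"jaw":0.35,"delta_pos":[0,-5,0],"roll":0},{"jaw":0.35,"delta_pos":[0,-8,0],"roll":0},{"jaw":0.35,"delta_pos":[-2,-10,0],"roll":0},{"jaw":0.35,"delta_pos":[-6,-10,0],"roll":0},{"jaw":0.35,"delta_pos":[-10,-10,0],"roll":0}]}}

```text
time_s: 41.13
position: [0.4283, -0.0626, 0.2501]
eef_rot: [-1.571, -0.002, -0.086]
force: [0.1, -1.0, 0.4]
gripper_width: 0.032
```

```bash
python3 - <<'E'
from h import *
print(manip.get_state()["position"])
im={n:viewer.capture(n) for n in("side","top")}
for n in im: np.save(n+"_h.npy",im[n])
a=np.radians(-5); c,s=np.cos(a),np.sin(a)
W=lambda x,y,z:[.5613+x*c-y*s,-.0742+x*s+y*c,z]
for nm,q in(("tab top -y",(-.034,-.025,.226)),("tab top +y",(-.034,.025,.226)),("plate top -y",(-.034,-.057,.147)),("plate bot -y",(-.034,-.057,.059)),("plate top +y",(-.034,.057,.147))): print(nm,proj("side",W(*q)),proj("top",W(*q)))
g=cv2.cvtColor(im["side"],cv2.COLOR_RGB2GRAY); print(g[215:320:4,286:322])
# ball
for n in im:
    v=cv2.cvtColor(im[n],cv2.COLOR_RGB2GRAY); print(n, v[330:356:2,344:372] if n=="side" else v[232:258:2,408:434])
E
```

```text
[ 0.4283 -0.0626  0.2501]
tab top -y [304.3579 241.7427] [360.709  266.0299]
tab top +y [304.4679 223.4046] [342.1749 264.1341]
plate top -y [306.0657 280.8381] [369.8428 271.5024]
plate bot -y [307.8206 307.0338] [367.0883 275.7856]
plate top +y [306.1654 239.1719] [329.6294 267.3838]
[[ 59  57  59  58  57  57  60  57  61  58  61  59  57  57  57  60  58  60
   57  57  58  58  59  61  57  56  60  56  58  60  58  60  58  59  57  56]
 [ 58  55  60  59  59  57  58  58  58  59  59  58  61  58  57  60  59  59
   59  57  57  57  60  60  58  59  59  59  59  58  55  60  60  60  59  60]
 [ 60  58  57  57  59  60  58  58  60  61  59  57  59  61  59  71  97 117
  122 115  94  73  61  58  58  60  59  60  57  58  57  61  58  58  58  58]
 [ 59  60  57  59  57  61  57  58  59  57  60  59  59  55  65 107 160 183
  180 166 134 106 114 126 129 128 129 129 129 131 137 150 151 148 146 149]
 [ 58  61  59  59  59  58  58  60  58  60  58  57  59  58  64 109 162 183
  180 165 152 165 182 202 213 218 218 217 217 216 217 216 216 216 217 219]
 [ 61  55  60  59  59  61  58  57  59  57  59  58  57  56  66 112 16
[... 5459 characters left out ...]
52  51  73
  121 157 166 166 167 160 134  83]
 [135 132 144 146 145 144 145 145 140 119  79  54  51  48  50  48  51  71
  119 157 165 166 166 159 133  81]
 [137 132 143 143 144 143 143 141 138 126  99  70  55  52  50  52  69  95
  132 160 172 175 178 176 153  93]
 [150 133 142 152 148 147 146 140 134 133 130 125 115 105 106 118 140 171
  197 211 221 230 232 223 182 104]
 [164 170 200 226 231 232 233 232 232 230 230 230 230 229 228 229 231 234
  237 237 237 237 236 225 177  97]
 [163 164 177 202 218 220 223 229 235 237 237 236 236 236 236 237 237 236
  236 237 237 237 236 224 174  96]
 [163 165 166 164 167 169 178 212 231 236 236 237 236 236 237 237 237 236
  236 237 237 237 236 223 173  94]]
```

Guard hangs by itself: tab top seen at side column 303 and rows 223–240, against 304 and 223–242 predicted for locked. Now the lever ball.

```bash
python3 - <<'E'
from h import *
P,g=tri((356.5,340.5),(421.4,245)); print(P,g, plane("top",(421.4,245),.142),plane("side",(356.5,340.5),.1445))
# control box top corners (z .05) from first crops
T=lambda x,y:((x+.5)/4-.5+315,(y+.5)/4-.5+195); S=lambda x,y:((x+.5)/2.3-.5+240,(y+.5)/2.3-.5+220)
t=[T(340,100),T(474,107),T(472,263),T(330,262)]; s=[S(370,282),S(388,385),S(242,398),S(233,292)]
Q=np.array([tri(b,a)[0] for a,b in zip(t,s)]); print(Q,Q.mean(0))
E
python3 go.py .5 -.26 .24 0
```

```text
[ 0.6004 -0.2746  0.1481] 0.0007909198084830041 [ 0.602  -0.2757  0.142 ] [ 0.6004 -0.2725  0.1445]
[[ 0.6992 -0.2283  0.0473]
 [ 0.6917 -0.3283  0.0571]
 [ 0.5731 -0.3246  0.0554]
 [ 0.5775 -0.2201  0.0405]] [ 0.6354 -0.2753  0.0501]
delta cm [9.39, 4.31, -19.16] roll -4.95 t 41.2333 [ 0.423  -0.0611  0.2831] -4.952414916857214
```

Emit:
{"method": "jog_arm", "body": {"steps": [{"jaw":0,"delta_pos":[1,0,-4],"roll":0},{"jaw":0,"delta_pos":[2.5,0,-7.5],"roll":0},{"jaw":0,"delta_pos":[4.5,0,-11],"roll":-2},{"jaw":0,"delta_pos":[7,0,-14],"roll":-2},{"jaw":0,"delta_pos":[9.5,1,-17],"roll":-2},{"jaw":0,"delta_pos":[12,2,-20],"roll":-2},{"jaw":0,"delta_pos":[12.5,4,-20.3],"roll":-2},{"jaw":0,"delta_pos":[12.5,6,-20.3],"roll":-2},{"jaw":0,"delta_pos":[12.5,6,-20.3],"roll":-2},{"jaw":0,"delta_pos":[12.5,6,-20.3],"roll":-2}]}}

```text
time_s: 42.07
position: [0.5353, -0.2753, 0.1884]
eef_rot: [-1.569, 0.002, -0.052]
force: [0.3, 0.3, 0.7]
gripper_width: 0.0003
```

```bash
python3 go.py .53 -.274 .118 -3
```

```text
delta cm [-0.53, 10.44, 0.10] roll 0.04 t 42.0667 [ 0.5353 -0.2753  0.2224] -2.956959442032426
```

Emit:
{"method": "jog_arm", "body": {"steps": [{"jaw":0,"delta_pos":[-0.5,3,0.1],"roll":0},{"jaw":0,"delta_pos":[-0.5,7,0.1],"roll":0},{"jaw":0,"delta_pos":[-0.5,10.4,0.1],"roll":0},{"jaw":0,"delta_pos":[-0.5,10.4,0.1],"roll":0},{"jaw":0,"delta_pos":[-0.5,10.4,0.1],"roll":0},{"jaw":0,"delta_pos":[-0.5,10.4,0.1],"roll":0}]}}

```text
time_s: 42.57
position: [0.5324, -0.2751, 0.0887]
eef_rot: [-1.573, -0.004, -0.051]
force: [0.5, 0.1, 1.1]
gripper_width: 0.0003
```

Emit:
{"method": "jog_arm", "body": {"steps": [{"jaw":0,"delta_pos":[2,0,0],"roll":0},{"jaw":0,"delta_pos":[3.5,0,0],"roll":0},{"jaw":0,"delta_pos":[5,0,0],"roll":0},{"jaw":0,"delta_pos":[6.5,0,0],"roll":0},{"jaw":0,"delta_pos":[8,0,0],"roll":0},{"jaw":0,"delta_pos":[9,0,0],"roll":0},{"jaw":0,"delta_pos":[10,0,0],"roll":0},{"jaw":0,"delta_pos":[10.8,0,0],"roll":0},{"jaw":0,"delta_pos":[10.8,0,0],"roll":0},{"jaw":0,"delta_pos":[10.8,0,0],"roll":0}]}}

```text
time_s: 43.4
position: [0.6397, -0.2803, 0.0883]
eef_rot: [-1.573, -0.004, -0.051]
force: [0.0, 0.1, -0.7]
gripper_width: 0.0006
```

```bash
cat > ball.py <<'E'
from h import *
s=manip.get_state(); print(s["position"],s["force"],s["time_s"])
for n,b in(("side",(345,325,420,375)),("top",(405,210,435,255))):
    g=cv2.cvtColor(viewer.capture(n),cv2.COLOR_RGB2GRAY); x0,y0,x1,y1=b; print(n); print(g[y0:y1:3,x0:x1:3])
E
python3 ball.py
```

```text
[ 0.6397 -0.2803  0.0883] [ 0.0016  0.0609 -0.7434] 43.4
side
[[ 74  74  77 193 188 185 185 182 181 179 176 176 168 160 158 144 130  52
   46  46  46  46  53  49  49]
 [ 70  64  62 102 101  89  95  85  73  63  56  52  52  47  45  48  58  53
   59  61  62  64  69  53  55]
 [ 46  42  40  43  39  37  50  83  92  97  93  88  88  55  57  48  43  44
   45  61  59  57  58  64  70]
 [ 40  36  37  37  36  35  77  51  48  41  44  46  57  86  45  43  42  44
   45  79  84  83  88  99 126]
 [ 64  64  75  79  82  81  91  64  43  44  45  43  55  97  50  47  47  50
   46  62  86  82  82  76  73]
 [ 96  97  96  90  89  79  85  71  47  48  45  45  60 124  51  43  43  45
   43  48  59  57  58  54  57]
 [ 47  40  41  37  35  35  40  49  43  44  49  48  76 151  64  66  43  41
   45  48  57  58  57  54  54]
 [111 120 129 139 157 166 177 160 184 163 164 119 137 178 177 154 249 243
  254  83  58  57  57  56  55]
 [176 181 192 191 187 186 189 185 182 178 178 110 156 179 170 171 255 255
  255 133  56  59  56  57  55]
 [132 147 187 179 174 176 175 173 131 136 164 121 162 156 155 177 255 255
  255 189  55  58  
[... 697 characters left out ...]
07 104 104 111 196
  254 254 254  58  56  56  56]]
top
[[ 60  61  61  88 110  74  63 138 158 166]
 [ 60  61  68 138 147 112  65 103 145 156]
 [ 61  62 107 151 134  96 117 111 126 139]
 [ 95  86 143 145 114  78 140 129 144 112]
 [233 104  87 116  88  78 145 129 117 102]
 [144  91  66  60  80 145 103 137 124 110]
 [145 114  94  64  95 217  77 116 133 116]
 [138 130 109  67  85 224 207  75  92 125]
 [151 140 126  89  89 226 229 218  74  61]
 [159 127 168 164 136 221 229 229 222 220]
 [163 121 176 167 154 146 156 165 179 191]
 [123 135 166 164 156 141 129 125 134 133]
 [117 136 146 149 152 147 136 120 123 121]
 [122 125 122 122 131 142 146 135 124 124]
 [126 129 127 126 124 118 116 134 136 127]]
```

Emit:
{"method": "jog_arm", "body": {"steps": [{"jaw":0,"delta_pos":[0.4,0,0],"roll":0},{"jaw":0,"delta_pos":[0.8,0,0],"roll":0},{"jaw":0,"delta_pos":[0.8,0,0],"roll":0}]}}

```text
time_s: 43.75
position: [0.6457, -0.2803, 0.0859]
eef_rot: [-1.571, 0.002, -0.052]
force: [-4.1, 0.7, 4.3]
gripper_width: 0.0005
```

Emit:
{"method": "jog_arm", "body": {"steps": [{"jaw":0,"delta_pos":[0.3,0,0],"roll":0},{"jaw":0,"delta_pos":[0.5,0,0],"roll":0},{"jaw":0,"delta_pos":[0.5,0,0],"roll":0}]}}

```text
time_s: 44.0
position: [0.6458, -0.2803, 0.0859]
eef_rot: [-1.569, 0.013, -0.052]
force: [-23.7, 2.4, 11.6]
gripper_width: 0.0007
```

The lever is firmly against its end stop, where predicted (TCP x = 0.646). Retracting to inspect.

Emit:
{"method": "jog_arm", "body": {"steps": [{"jaw":0,"delta_pos":[-2,0,0],"roll":0},{"jaw":0,"delta_pos":[-5,0,0],"roll":0},{"jaw":0,"delta_pos":[-8,-1,0],"roll":0},{"jaw":0,"delta_pos":[-11,-5,0],"roll":0},{"jaw":0,"delta_pos":[-15,-9,0],"roll":0},{"jaw":0,"delta_pos":[-19,-13,0],"roll":0},{"jaw":0,"delta_pos":[-22,-14,0],"roll":0},{"jaw":0,"delta_pos":[-25,-14,0],"roll":0},{"jaw":0,"delta_pos":[-25,-14,0],"roll":0},{"jaw":0,"delta_pos":[-25,-14,0],"roll":0}]}}

```text
time_s: 44.83
position: [0.4003, -0.268, 0.2275]
eef_rot: [-1.573, -0.002, -0.054]
force: [0.6, 0.2, -0.4]
gripper_width: 0.0004
```

```bash
python3 - <<'E'
from h import *
s=manip.get_state(); print(s["position"],s["force"],s["time_s"])
t=viewer.capture("top")[225:315,320:440]; b=viewer.capture("side")[205:405,270:430]
o=np.zeros((600,800,3),np.uint8); o[:288,:384]=cv2.resize(t,(384,288),interpolation=cv2.INTER_CUBIC); o[:500,395:795]=cv2.resize(b,(400,500),interpolation=cv2.INTER_CUBIC)
cv2.imwrite("pics/end.png",o[:,:,::-1])
E
python3 prof.py | sed 's/np.int64//g'
```

```text
[ 0.4003 -0.268   0.2275] [ 0.6096  0.2334 -0.4349] 44.8333
side col 321-323 rows 240..268 [(157), (152), (147), (135), (112), (98), (96), (103), (129), (182), (241), (255), (253), (222), (177), (171), (172), (172), (185), (233), (255), (255), (243), (203), (203), (229), (229), (202)]
top row 256-259 cols 340..364 [(100), (96), (101), (126), (173), (220), (234), (222), (174), (144), (138), (137), (141), (164), (212), (235), (228), (187), (155), (144), (143), (146), (166), (200)]
```

View pics/end.png

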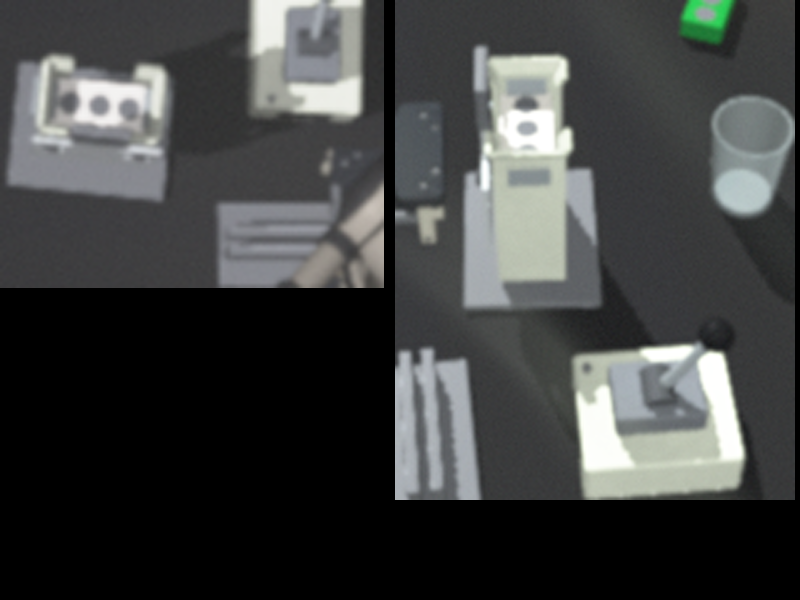

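The picture shows the lever thrown to the far side (ball at side px (398,338)), the guard on the stacker front, an empty rest, and the cassette flat in the well. Handing in.

```bash
python3 -c "
from station import manip
print(manip.job_done())"
```

```text
the job is handed in; nothing more can be done
None
```

I loaded all five white cassettes into the stacker, hung the guard on both screws and threw the start lever, then handed the job in at about 45 s. No verdict is reported.

**Last checks**
- **Cassettes:** after the first cassette the top one triangulated to about 152 mm once the camera's 2.6 mm bias is taken off. Its middle mark stayed at side row 256 after each later one except the third, which read about row 255 under arm shadow (its other two marks were unchanged). No white cassette is left on the bench. The ones lower in the well I could not see directly.
- **Guard:** by the arm's position the tab was 202.3 mm high, 34 mm in front of the stacker's middle and within 0.3 mm sideways at release. After release the picture showed the tab within about 1–2 px of its predicted locked place, hanging by itself.
- **Lever:** I pushed until the end stop pushed back with 24 N. The final picture shows the ball on the far side.
- **Bystanders:** the beaker looked unmoved in the last picture. I did not re-check the burner or the bottle at the end, but the arm stayed clear of both.

**What failed or disagreed**
- **Fingertip height:** the real fingertips sit 34 mm above the reported TCP height. Because of this the first grasp closed on nothing. I found the offset by touching bare bench and corrected for it from then on.
- **Press force:** end-of-move readings while pressing the cassettes were only 0–4 N, not the stated 10–20 N. I relied on the measured heights instead.
- **Mark detection:** my automatic finder for the mark inside the well once gave a wrong height because of a shadow. I used the raw pixel profile after that.

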